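# Mount the camera carrier on the dovetail rail

### The arm

A 7-joint arm with a two-finger parallel gripper is mounted at the origin on a cart in front of the work surface, level with it; the furniture and walls round the work are solid. World frame = base frame: x ahead of the robot, y to its left, z up, the work surface at z = 0. Lengths are in m, angles in rad, forces in N, time in s.
With the tool pointing down it reaches from about 0.425 to 1.025 m from the base axis. Payload 9.4 kg.
Tool frame: the origin (TCP) lies midway between the tips of the shut fingers; the grasp point (between the pads) lies 19 mm behind it (bot.tcp_to_grasp is the distance from the TCP to the grasp point, in m); z points along the fingers, y is the direction in which the jaws open and shut (so a half turn about z gives the same grasp; the last joint's range is limited). The gripper opens to 85 mm and grips with 20 to 120 N. Pads are 22 mm wide; open, the fingers measure 114 mm over their backs; the gripper's body (76 mm by 85 mm) begins 54 mm behind the grasp point. The pads swing forward as they close: fully open they stand 13 mm farther back than shut.
Start: joints at [1.185, 0.599, -0.003, 1.599, 0.002, 0.943, -0.08], TCP at [0.22, -0.691, 0.231] pointing down, gripper open.
Joint ranges: [-2.57, 2.57], [-0.35, 1.97], [-1.29, 1.29], [0.11, 2.56], [-1.05, 4.19], [0.11, 1.86], [-2.63, 2.63]. Speed limits (rad/s): [2.22, 2.22, 3.01, 3.01, 3.14, 3.14, 3.14].

### API

Orientations are given as a unit quaternion [x, y, z, w].
In Python, from bench import bot, viewer gives the robot as it stands.
- The arm moves only by the tool arm_command, never from a script. Its arguments are lists of equal length, an entry for each row: "translation": the shift along the tool's x, y, z as a fraction of full scale, a list of three; "delta_rot": the turn, a rotation vector about the tool's x, y, z as a fraction of full scale, a list of three. In form: {"translation": [[tx, ty, tz], ...], "delta_rot": [[rx, ry, rz], ...]}. A call has 1 to 10 rows; each row shifts and turns the pose as measured when the row begins, along the tool's axes as they then stand; what a row does not reach is not made up. Full scale, the value 1, is 0.02 m for a shift and 5 degrees for a turn. A row lasts 1/8 s, in which the tool goes at most 62.5 mm and 10.7 degrees, less where a joint would pass 70% of its speed; a pose out of reach is approached as far as the arm can. A call with a number of a shift or a turn outside -1 to 1 is refused whole. A call with a gripper value outside its range is refused whole. "fingers" is the gripper command: -1 is shut, 1 is fully open, values between are in proportion, set as the call begins (left out, the last holds). The fingers move at their own pace and stop on an object; "newtons" is the grip in N (left out, the last holds). Time passes only in rows, so rows that do not move let the fingers close. It gives the time, the measured TCP pose, the force and the opening at its end, in the units of the state.
- bot.observe(): the state, without advancing time (a new reading comes with each control period).
- viewer.grab_frame(name): name is "scene" or "side" or "wrist"; returns the picture (384x512x3 uint8, red, green, blue); there is no depth.
- viewer.camera_model(name): a dict with "fovy" (degrees; the focal length in pixels is half the picture's height over the tangent of half this angle, whatever the lens; pixels are square), "cx", "cy" (the principal point, pixels), "dist" ([k1, k2, p1, p2, k3] as OpenCV has them; the pictures are not rectified), "R" (3x3) and "t" (3): a world point X has camera coordinates R X + t. Camera axes: x right, y down, z forward; pixel columns grow to the right and rows downward; lengths in m; the calibration is good to about 2 mm. A picture is of the moment at which its call begins: read the wrist's pose just before it. camera_model takes no time and is no camera call; for the wrist camera it gives the pose at the moment of the call.
- bot.sign_off(): hands the job in, once; it reports no verdict.
The state is a dict: "clock": time; "joints": joint angles; "qvel": joint speeds; "effort": joint torques, N m; "position": TCP position; "tool_rot": TCP orientation; "force": force on the tool from outside, world axes, zero at the start; "ft_torque": the same for the moment, N m; "opening": opening from 0.0 (shut) to 1.0 (fully open).
Only numpy, scipy, OpenCV 4.12 (cv2) and the standard library are available. Lean on these libraries where they do the work, as an engineer would, in place of code of your own. Each camera call takes 0.05 s, during which the arm holds its last target.

### The job

Slide the camera carrier onto the dovetail rail from the rail's open, tapered end and push it along until it is fully home against the end stop. Then tighten the carrier's clamp knob clockwise as far as it goes, and leave the beaker, the dropper bottle and the stopwatch where they stand.

Things in the scene. Friction and masses are not known exactly. Their poses are not given: they have to be found in the camera images.
- rail_stand: Fixed stand: steel base 100 x 200 x 12 mm, upright aluminium plate (top 98 mm up) with a dovetail rail on its front. Origin: centre of underside; y along the rail, z up, +x into the plate, whose face is x = 0. The dovetail is centred at z = 70 mm, sticks out 16 mm to -x, is 26 mm high at its root, 42 mm at its front; y = -132 (open end) to +80 mm, where a stop block (28 x 14 x 56 mm) closes it.
- rail_nose (a point): Tip of the rail's open end (at its -y end), on its centre line; axes of the rail stand. The last 32 mm taper to this tip (8 to 16 mm high, 5 mm deep) and guide the carrier on, if it is in line with the rail and within about 4 mm in height and 3 mm in depth.
- home (a point): Fixed point on the rail stand, with its axes: place of carrier_head when the carrier is fully home (x -70, y +44, z 140 mm from the stand's origin). A carrier on the rail has its head on the line through this point along y (let go but not yet clamped, it hangs up to 7 mm lower and 5 mm to -x); with its head 215 mm or more to -y of this point it is clear of the rail's nose.
- carrier_head (a point): Grip point in the black upright camera head (32 mm in x, 40 in y, 120 high, lens on -x face) of the loose 0.4 kg carrier: on the head's axis, 14 mm below its top, 106 mm above the underside, on which it stands upright at first. Grip across y (40 mm, flat sides). Axes: y along the carrier's slot, +x to its open side, z up; on the rail they match the stand's axes.
- carrier_slot (a point): Centre of the carrier's aluminium clamp block's dovetail slot (open at both y ends and to +x), 62 mm in +x of carrier_head and 70 mm below it; same axes. The block is 72 mm long in y and 72 mm high, and reaches from 36 to 68 mm in +x of the head point. The slot is 1.5 to 2 mm wider than the rail on each side.
- knob_grip (a point): Middle of the clamp knob's bar on top of the carrier's clamp block, its axis upright: black, 52 x 14 x 29 mm (reaching 12 mm above this point), on a round collar. It lies 60 mm in +x of carrier_head, 8 mm lower. Its x axis runs along the bar: grip across its y (14 mm). The head's face is 44 mm from the knob's axis: keep the finger opening under 50 mm here.
- clamp_knob (a joint): Angle of the clamp knob, rad: 0 to 0.3 at the start (loose), grows clockwise seen from above, stop at 1.4 (tight). The bar points 0.7 minus this angle from the carrier's x axis. Needs 0.15 to 0.35 N m, stays where left. It drives a pad into the slot that lifts the carrier up to 9 mm on the rail and grips the dovetail, so that it no longer slides freely.
- beaker_mid (a point): Glass beaker, 76 x 84 x 96 mm, standing on the worktop, to be left alone. The point is on its axis, 48 mm up.
- dropper_mid (a point): Amber dropper bottle, 34 mm in diameter, 107 mm high, standing on the worktop, to be left alone. The point is on its axis, 50 mm up.
- stopwatch_mid (a point): Round black stopwatch, 78 x 62 x 22 mm, lying on the worktop, to be left alone. The point is at its middle, 11 mm up.
There are look-alikes about, which are no part of the job. What is shaped like the part that bears carrier_head but blue or green is not meant.

How it is judged:
By the outcome, as a careful person would: the job done as asked, in the order asked, and still so for the second after the job is handed in, with the robot touching nothing.
It also fails if it takes over 54 s, if anything falls off the work surface, if the arm or the gripper's body presses on something with over 40 N, if the wrist force passes 120 N, or if a joint passes its speed limit or range.

## Working session

There is one attempt and no reset: what is moved stays moved. The work goes in short steps, Python scripts to look and compute and a tool call to move; the robot and the scene stay as the last step left them, time stands still between calls to the robot, and variables do not carry over. Pictures are saved under pics/ and viewed, and the job is handed in when it is done.

Besides the shell and the picture viewer there is one more tool, called after "Call:" by a JSON object that holds its "fn" and its "kwargs", one argument or row to a line. arm_command: Moves the arm, as the interface text tells. Its arguments: {"type":"object","properties":{"translation":{"type":"array"},"delta_rot":{"type":"array"},"fingers":{"type":"number"},"newtons":{"type":"number"}},"required":["translation","delta_rot"]}

```bash
ls; mkdir -p pics
python3 - <<'E'
from bench import bot, viewer
import cv2, json
print(bot.observe(), bot.tcp_to_grasp)
for n in ["scene","side","wrist"]:
    m=viewer.camera_model(n); print(n,m)
    f=viewer.grab_frame(n); cv2.imwrite(f"pics/{n}0.png",f[:,:,::-1])
E
```

```text
pics
{'clock': 0.0, 'joints': array([ 1.18531432,  0.60015863, -0.00259185,  1.60012316,  0.00183065,
        0.94290024, -0.07979568]), 'qvel': array([-0.00061661, -0.00051964, -0.00065913,  0.00084714,  0.00127372,
       -0.00019248, -0.00103463]), 'effort': array([-3.24985540e-04, -7.76451445e+01,  1.56399742e+00, -2.58005834e+01,
        1.22217761e-02,  9.07836686e-03, -1.81704013e-05]), 'position': array([ 0.22018888, -0.69026051,  0.23039446]), 'tool_rot': array([ 9.88095750e-01,  1.53838094e-01, -1.91946397e-04, -7.69990994e-04]), 'force': array([ 0.64471752,  0.13113712, -0.11429402]), 'ft_torque': array([-0.01133569, -0.01029722,  0.0359449 ]), 'opening': 0.9968888088005711} 0.0187
scene {'fovy': 47.98637890600043, 'cx': 260.44747944665914, 'cy': 190.64853899333067, 'dist': array([-0.07216812,  0.        ,  0.        ,  0.        ,  0.        ]), 'R': array([[-0.66890226, -0.7431975 ,  0.01507461],
       [-0.59171197,  0.52006648, -0.61596087],
       [ 0.44994078, -0.42093745, -0.7876325 ]]), 't': array([0.33374601, 0.39354051, 1.23248031])}
side {'fovy': 50.11358730478499, 'cx': 253.94574689008527, 'cy': 188.50894444181733, 'dist': array([-0.14331626,  0.        ,  0.        ,  0.        ,  0.        ]), 'R': array([[-0.9637026 , -0.26613593, -0.02118892],
       [-0.09784543,  0.42591909, -0.89945494],
       [ 0.24840205, -0.86473383, -0.43649952]]), 't': array([0.52613736, 0.17498511, 1.18348443])}
wrist {'fovy': 70.80029413622566, 'cx': 258.564479491459, 'cy': 194.20161873537091, 'dist': array([-0.05666619,  0.        ,  0.        ,  0.        ,  0.        ]), 'R': array([[ 3.04348436e-01, -9.52560541e-01, -6.67602435e-04],
       [-9.16880762e-01, -2.93138424e-01,  2.70923481e-01],
       [-2.58266717e-01, -8.18430260e-02, -9.62600655e-01]]), 't': array([-0.72509164, -0.03482106,  0.37731229])}
```

View pics/scene0.png

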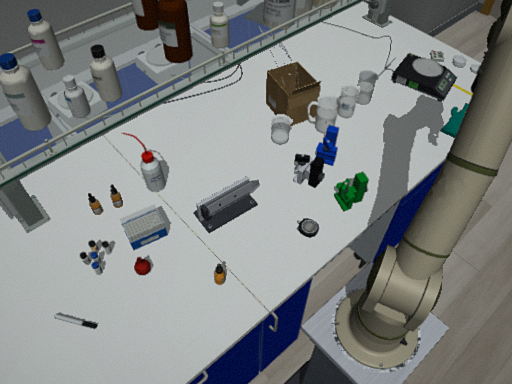

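View pics/side0.png

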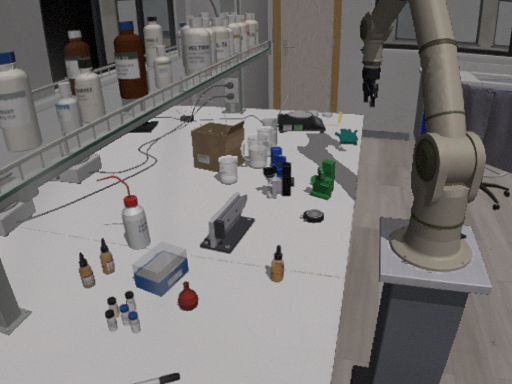

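View pics/wrist0.png

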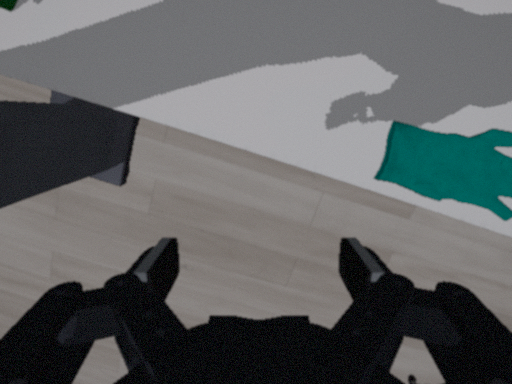

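```bash
cat > h.py <<'E'
import numpy as np, cv2
from bench import bot, viewer
def K(m):
    f=192/np.tan(np.radians(m["fovy"])/2)
    return np.array([[f,0,m["cx"]],[0,f,m["cy"]],[0,0,1]])
def ray(m,p):
    u=cv2.undistortPoints(np.array([[p]],float),K(m),m["dist"])[0,0]
    d=m["R"].T@np.array([u[0],u[1],1]); o=-m["R"].T@m["t"]
    return o,d/np.linalg.norm(d)
def onz(m,p,z):
    o,d=ray(m,p); return o+d*(z-o[2])/d[2]
def proj(m,X):
    X=np.atleast_2d(np.array(X,float))
    return cv2.projectPoints(X,cv2.Rodrigues(m["R"])[0],m["t"],K(m),m["dist"])[0][:,0]
def tri(rs):
    A=np.zeros((3,3));b=np.zeros(3)
    for o,d in rs:
        P=np.eye(3)-np.outer(d,d);A+=P;b+=P@o
    X=np.linalg.solve(A,b); return X,[np.linalg.norm((np.eye(3)-np.outer(d,d))@(X-o)) for o,d in rs]
def crop(src,dst,x0,y0,x1,y1,s):
    im=cv2.imread(src)[y0:y1,x0:x1]; cv2.imwrite(dst,cv2.resize(im,None,fx=s,fy=s,interpolation=cv2.INTER_CUBIC))
E
python3 - <<'E'
from h import *
crop("pics/scene0.png","pics/s0c.png",180,110,380,260,4)
crop("pics/side0.png","pics/d0c.png",190,130,350,250,5)
for n in["scene","side"]:
    m=viewer.camera_model(n); print(n,-m["R"].T@m["t"])
E
```

```text
scene [-0.09843706  0.56216909  1.20811602]
side [0.23018148 1.08889358 0.6851299 ]
```

View pics/s0c.png

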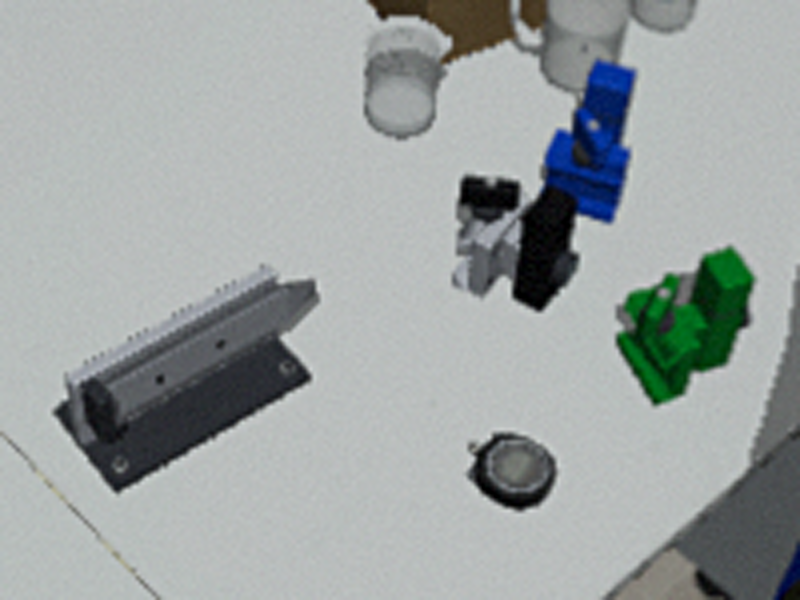

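View pics/d0c.png

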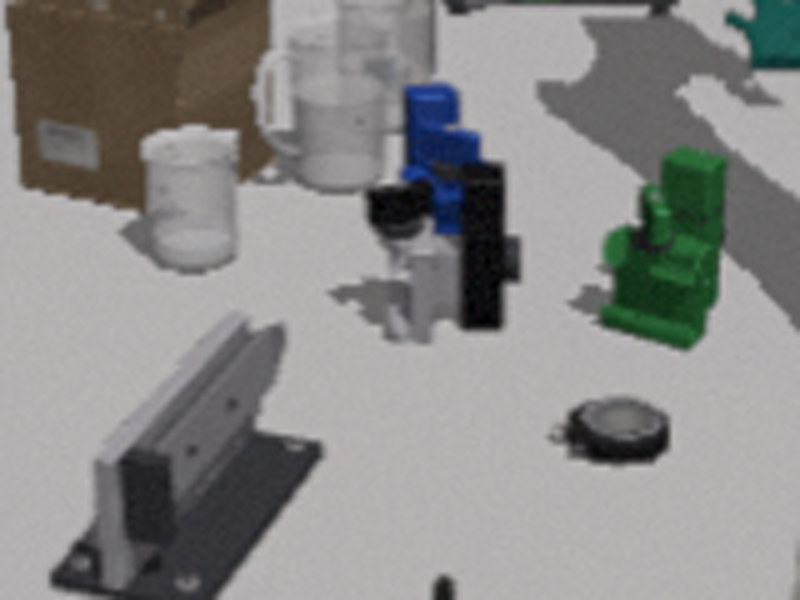

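Run:
```python
from h import *
s=viewer.camera_model("scene");d=viewer.camera_model("side")
S=lambda x,y:ray(s,(180+x/4,110+y/4)); D=lambda x,y:ray(d,(190+x/5,130+y/5))
zs=lambda x,y,z:onz(s,(180+x/4,110+y/4),z); zd=lambda x,y,z:onz(d,(190+x/5,130+y/5),z)
r=lambda a:np.round(a,4)
print("base",r(zs(57,411,.012)),r(zs(118,488,.012)),r(zs(312,375,.012)))
print("base side",r(zd(55,578,.012)),r(zd(322,447,.012)))
print("nose",[r(q) for q in tri([S(317,285),D(284,325)])], r(zs(317,285,.078)))
print("head top center",r(zs(552,198,.12)),r(zd(482,168,.12)))
print("head bot edge", r(zs(515,297,0)),r(zs(541,310,0)),r(zd(463,325,0)),r(zd(501,328,0)))
print("knob",r(zs(490,190,.11)),r(zd(397,200,.11)))
print("block bottom corner",r(zs(455,285,0)),r(zs(482,295,0)))
print("watch",r(zs(518,468,.02)),"beaker",r(zs(402,115,0)),"dropper",r(onz(s,(219,283),0)), r(onz(d,(277,280),0)))
```

```text
base [0.6621 0.1546 0.012 ] [0.5672 0.1631 0.012 ] [ 0.5479 -0.0325  0.012 ]
base side [0.6629 0.1616 0.012 ] [ 0.5505 -0.0231  0.012 ]
nose [array([ 0.586 , -0.0695,  0.0725]), array([0.0024, 0.0024])] [ 0.5798 -0.0658  0.078 ]
head top center [ 0.4938 -0.257   0.12  ] [ 0.4926 -0.2544  0.12  ]
head bot edge [ 0.4984 -0.234   0.    ] [ 0.4725 -0.2409  0.    ] [ 0.5022 -0.2392 -0.    ] [ 0.474  -0.2407  0.    ]
knob [ 0.541  -0.2308  0.11  ] [ 0.5441 -0.207   0.11  ]
block bottom corner [ 0.5442 -0.2031  0.    ] [ 0.5197 -0.2132  0.    ]
watch [ 0.3608 -0.0925  0.02  ] beaker [ 0.7323 -0.3162  0.    ] dropper [0.4093 0.2509 0.    ] [0.4143 0.2489 0.    ]
```

```bash
cat >> h.py <<'E'
from scipy.spatial.transform import Rotation as Ro
def pose():
    o=bot.observe(); return o["position"],Ro.from_quat(o["tool_rot"]),o
def goto(X,yaw):
    """total shift in tool frame (units of 20mm) and turn (units 5deg) to pointing-down pose, x axis at yaw"""
    p,R,o=pose(); T=Ro.from_matrix(np.array([[np.cos(yaw),np.sin(yaw),0],[np.sin(yaw),-np.cos(yaw),0],[0,0,-1]]))
    X=np.array(X,float)
    print("pos",np.round(p,4),"yaw",np.round(np.degrees(np.arctan2(*R.as_matrix()[[1,0],0])),2),"t",round(o["clock"],2),"F",np.round(o["force"],1),"op",round(o["opening"],3))
    print("shift/20mm",np.round(R.inv().apply(X-p)/.02,2),"turn/5deg",np.round((R.inv()*T).as_rotvec()/np.radians(5),2), "shift after-turn axes",np.round(T.inv().apply(X-p)/.02,2))
E
python3 - <<'E'
from h import *
m=viewer.camera_model("wrist");p,R,_=pose()
print("cam in tool",R.inv().apply(-m["R"].T@m["t"]-p), "axes in tool\n",R.inv().as_matrix()@m["R"].T)
goto([0.47,-0.20,0.33],np.radians(17.7))
E
```

```text
cam in tool [ 0.06904495  0.00053849 -0.14167517] axes in tool
 [[ 3.48773638e-04 -9.62646575e-01 -2.70760873e-01]
 [ 9.99999658e-01  1.32823461e-04  8.15891405e-04]
 [-7.49451671e-04 -2.70761065e-01  9.62646292e-01]]
pos [ 0.2202 -0.6904  0.2306] yaw 17.7 t 0.15 F [ 0.1 -0.4  0. ] op 0.998
shift/20mm [ 19.35 -19.57  -4.95] turn/5deg [-0.01  0.   -0.  ] shift after-turn axes [ 19.35 -19.56  -4.97]
```

Call:
{"fn": "arm_command", "kwargs": {
  "translation": [
    [0,0,-1],
    [0,0,-1],
    [0,0,-1],
    [0,0,-1],
    [0.8,-1,-0.3],
    [0.8,-1,-0.3],
    [0.8,-1,-0.3],
    [0.8,-1,-0.3],
    [0.8,-1,0],
    [0.8,-1,0]
  ],
  "delta_rot": [
    [0,0,0.9],
    [0,0,0.9],
    [0,0,0.9],
    [0,0,0.85],
    [0,0,0],
    [0,0,0],
    [0,0,0],
    [0,0,0],
    [0,0,0],
    [0,0,0]
  ]
}}

```text
clock: 1.4
position: [0.3237, -0.5604, 0.3342]
tool_rot: [1.0, -0.002, -0.001, -0.005]
force: [-0.2, 0.3, 0.5]
opening: 1.003
```

```bash
python3 -c "
from h import *
goto([0.47,-0.12,0.34],0)"
```

```text
pos [ 0.3237 -0.5604  0.3342] yaw -0.28 t 1.4 F [-0.2  0.3  0.5] op 1.003
shift/20mm [  7.21 -22.06  -0.09] turn/5deg [-0.11  0.03 -0.06] shift after-turn axes [  7.32 -22.02  -0.29]
```

Call:
{"fn": "arm_command", "kwargs": {
  "translation": [
    [0.35,-1,0],
    [0.35,-1,0],
    [0.35,-1,0],
    [0.35,-1,0],
    [0.35,-1,0],
    [0.35,-1,0],
    [0.35,-1,0],
    [0.35,-1,0],
    [0.35,-1,0],
    [0.35,-1,0]
  ],
  "delta_rot": [
    [0,0,0],
    [0,0,0],
    [0,0,0],
    [0,0,0],
    [0,0,0],
    [0,0,0],
    [0,0,0],
    [0,0,0],
    [0,0,0],
    [0,0,0]
  ]
}}

```text
clock: 2.65
position: [0.3984, -0.3453, 0.3363]
tool_rot: [1.0, -0.001, -0.001, -0.005]
force: [0.1, -0.5, -0.4]
opening: 0.999
```

Call:
{"fn": "arm_command", "kwargs": {
  "translation": [
    [0.35,-1,0],
    [0.35,-1,0],
    [0.35,-1,0],
    [0.35,-1,0],
    [0.35,-1,0],
    [0.35,-1,0],
    [0.35,-1,0],
    [0.35,-1,0],
    [0.35,-1,0],
    [0.35,-1,0]
  ],
  "delta_rot": [
    [0,0,0],
    [0,0,0],
    [0,0,0],
    [0,0,0],
    [0,0,0],
    [0,0,0],
    [0,0,0],
    [0,0,0],
    [0,0,0],
    [0,0,0]
  ]
}}

```text
clock: 3.9
position: [0.4696, -0.1332, 0.3389]
tool_rot: [1.0, -0.003, -0.0, -0.004]
force: [-0.4, -0.3, -0.2]
opening: 1.002
```

Call:
{"fn": "arm_command", "kwargs": {
  "translation": [
    [0,-0.8,0],
    [0,0,0],
    [0,0,0]
  ],
  "delta_rot": [
    [0,0,0],
    [0,0,0],
    [0,0,0]
  ]
}}

```text
clock: 4.28
position: [0.4695, -0.1147, 0.3392]
tool_rot: [1.0, -0.001, -0.0, -0.004]
force: [-0.0, -0.0, -0.2]
opening: 1.0
```

```bash
python3 -c "
from h import *
import pickle
goto([0.47,-0.12,0.34],0)
m=viewer.camera_model('wrist');f=viewer.grab_frame('wrist')
pickle.dump(m,open('w1.pkl','wb'));cv2.imwrite('pics/w1.png',f[:,:,::-1])
cv2.imwrite('pics/w1b.png',cv2.resize(f[:,:,::-1],None,fx=1.5,fy=1.5,interpolation=cv2.INTER_CUBIC))
"
```

```text
pos [ 0.4695 -0.1147  0.3392] yaw -0.17 t 4.28 F [-0.  -0.  -0.2] op 1.0
shift/20mm [ 0.03  0.26 -0.04] turn/5deg [-0.09  0.   -0.03] shift after-turn axes [ 0.03  0.26 -0.04]
```

View pics/w1b.png

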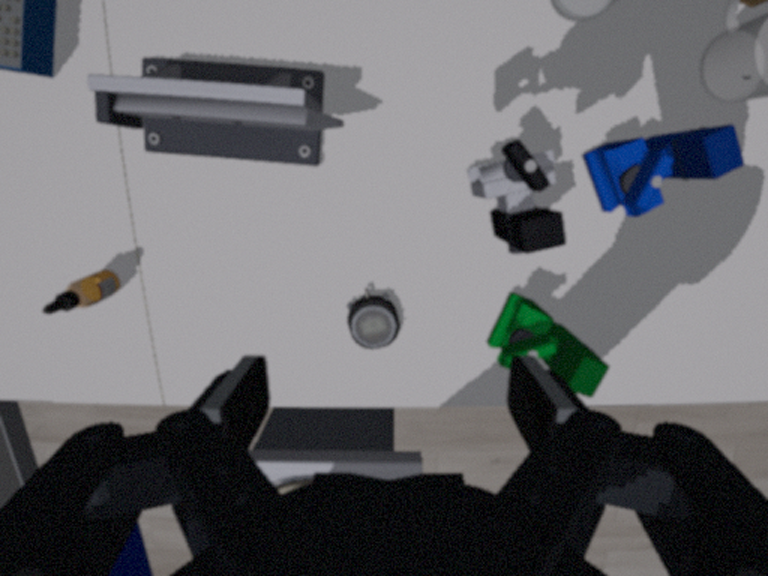

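```bash
python3 -c "
from h import *
crop('pics/w1.png','pics/w1c.png',295,80,395,180,7)
crop('pics/w1.png','pics/w1r.png',50,30,240,120,4)
"
```

```text
(no output)
```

View pics/w1c.png

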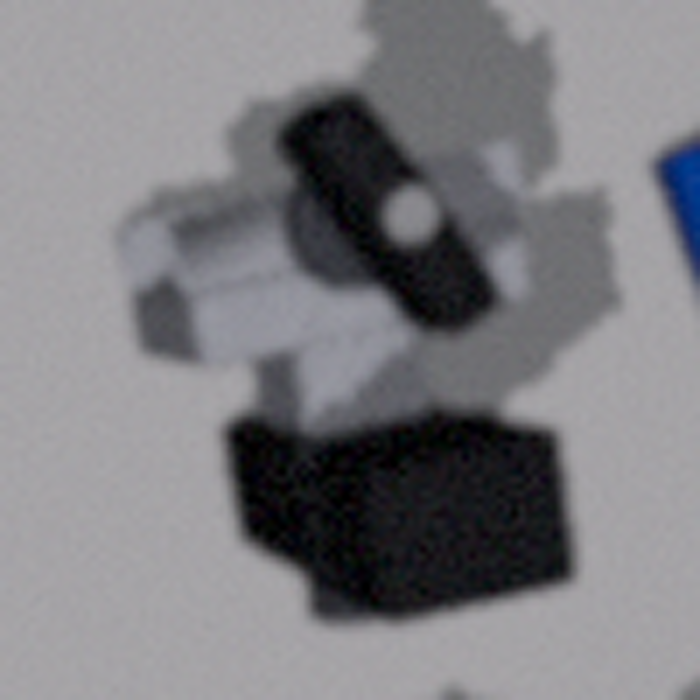

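View pics/w1r.png

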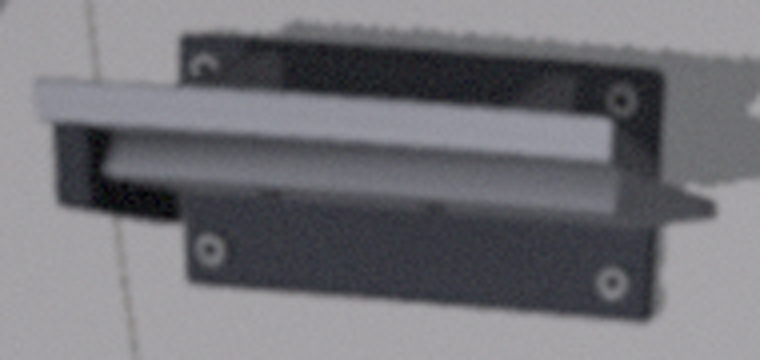

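```bash
python3 -c "
from h import *
im=cv2.imread('pics/w1.png')
g=(255*(np.clip(im[130:180,320:385]/255.,0,1)**.4)).astype(np.uint8)
g=cv2.resize(cv2.bilateralFilter(g,5,30,3),None,fx=10,fy=10,interpolation=cv2.INTER_CUBIC)
cv2.imwrite('pics/w1g.png',g)
import pickle
m=pickle.load(open('w1.pkl','rb'))
P=[onz(m,(50+x/4,30+y/4),.012) for x,y in [(182,36),(663,72),(650,320),(190,280)]]
for q in P: print(np.round(q,4))
print('centre',np.mean(P,0),[np.linalg.norm(P[i]-P[i-1]) for i in range(4)])
for a,b in [(1,0),(2,3)]:
  v=P[b]-P[a]; print('yaw',np.degrees(np.arctan2(-v[0],v[1])))
for a,b in [(3,0),(2,1)]:
  v=P[b]-P[a]; print('yaw',np.degrees(np.arctan2(v[1],v[0])))
print('nose',onz(m,(50+716/4,30+207/4),.07))
T=[onz(m,(50+x/4,30+y/4),.098) for x,y in [(35,78),(614,116),(612,161),(36,124)]]
for q in T: print(np.round(q,4))
for a,b in [(1,0),(2,3)]:
  v=T[b]-T[a]; print('yaw',np.degrees(np.arctan2(-v[0],v[1])),np.linalg.norm(v))
"
```

```text
[0.6678 0.1506 0.012 ]
[ 0.6487 -0.0451  0.012 ]
[ 0.553  -0.0361  0.012 ]
[0.5726 0.1596 0.012 ]
centre [0.61051479 0.05727443 0.012     ] [np.float64(0.0956715580798498), np.float64(0.19663727993227462), np.float64(0.09610980398351737), np.float64(0.19668158999902308)]
yaw -5.5980790027409695
yaw -5.725702616996398
yaw -5.414647837892004
yaw -5.389359570951519
nose [ 0.59007076 -0.0712976   0.07      ]
[0.6337 0.1555 0.098 ]
[ 0.6153 -0.0416  0.098 ]
[ 0.6014 -0.0403  0.098 ]
[0.6191 0.1573 0.098 ]
yaw -5.335148419488081 0.19788642278625118
yaw -5.125083406023219 0.1983977452540166
```

View pics/w1g.png

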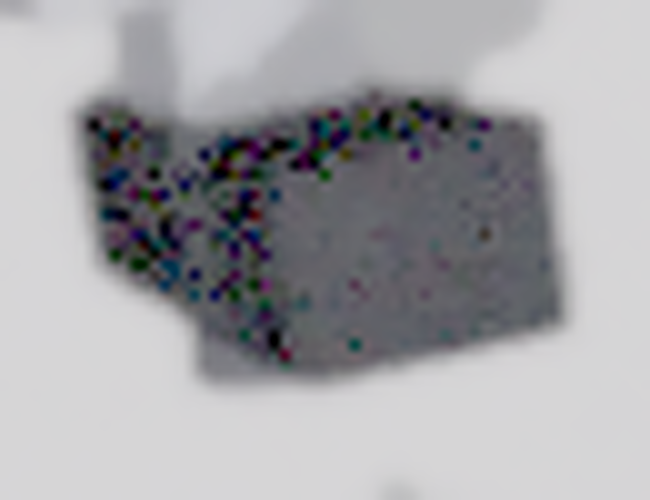

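```bash
python3 -c "
from h import *
import pickle
m=pickle.load(open('w1.pkl','rb'))
P=[onz(m,(320+x/10-.45,130+y/10-.45),.12) for x,y in [(262,185),(540,115),(562,322),(290,378)]]
for q in P: print(np.round(q,4))
print('centre',np.mean(P,0),[np.linalg.norm(P[i]-P[i-1]) for i in range(4)])
for a,b in [(1,0),(2,3)]:
  v=P[b]-P[a]; print('yaw',np.degrees(np.arctan2(-v[0],v[1])))
for a,b in [(3,0),(2,1)]:
  v=P[b]-P[a]; print('yaw',np.degrees(np.arctan2(v[1],v[0])))
k=[onz(m,(295+x/7,80+y/7),.11) for x,y in [(345,95),(283,138),(495,297),(430,325)]]
for q in k: print(np.round(q,4))
kc=np.mean(k,0);print('knob',kc, 'cap',onz(m,(295+411/7,80+214/7),.111))
v=(k[0]+k[1])/2-(k[2]+k[3])/2; print('bar yaw',np.degrees(np.arctan2(v[1],v[0])),np.linalg.norm(v))
d=kc-np.mean(P,0);print('head->knob',np.linalg.norm(d[:2]),np.degrees(np.arctan2(d[1],d[0])))
"
```

```text
[ 0.5009 -0.2297  0.12  ]
[ 0.5104 -0.2663  0.12  ]
[ 0.4827 -0.2722  0.12  ]
[ 0.4749 -0.2356  0.12  ]
centre [ 0.49224201 -0.25096967  0.12      ] [np.float64(0.02664501490915296), np.float64(0.037781996248302), np.float64(0.02827410653900178), np.float64(0.03743600096940248)]
yaw 14.48856096348886
yaw 12.013322598900192
yaw 12.83010472232823
yaw 12.153313755941506
[ 0.5707 -0.2256  0.11  ]
[ 0.5629 -0.2145  0.11  ]
[ 0.5342 -0.2573  0.11  ]
[ 0.5288 -0.2451  0.11  ]
knob [ 0.54914733 -0.2356095   0.11      ] cap [ 0.54931732 -0.23940792  0.111     ]
bar yaw 41.442379474971844 0.04704644256974457
head->knob 0.058941917327592755 15.105568366124364
```

```bash
python3 -c "
from h import *
import pickle
m=pickle.load(open('w1.pkl','rb'))
print([np.round(onz(m,(x/1.5,y/1.5),.1),3) for x,y in [(585,155),(612,210),(500,300),(520,292),(600,395)]])
goto([0.4925,-.251,.2],np.radians(13.3))
"
```

```text
[array([ 0.56 , -0.292,  0.1  ]), array([ 0.511, -0.324,  0.1  ]), array([ 0.423, -0.224,  0.1  ]), array([ 0.431, -0.243,  0.1  ]), array([ 0.316, -0.34 ,  0.1  ])]
pos [ 0.4695 -0.1147  0.3392] yaw -0.18 t 4.33 F [-0.2  0.7  0.5] op 1.0
shift/20mm [1.17 6.87 6.91] turn/5deg [-0.09 -0.01 -2.7 ] shift after-turn axes [-0.45  6.9   6.96]
```

Call:
{"fn": "arm_command", "kwargs": {
  "translation": [
    [0,0.2,1],
    [0,0.3,1],
    [0,0.5,1],
    [-0.07,1,1],
    [-0.07,1,1],
    [-0.07,1,1],
    [-0.07,1,0.5],
    [-0.07,1,0.5],
    [-0.07,0.9,0],
    [0,0,0]
  ],
  "delta_rot": [
    [-0.09,0,-0.9],
    [0,0,-0.9],
    [0,0,-0.9],
    [0,0,0],
    [0,0,0],
    [0,0,0],
    [0,0,0],
    [0,0,0],
    [0,0,0],
    [0,0,0]
  ],
  "fingers": 0.5
}}

```text
clock: 5.58
position: [0.4918, -0.2634, 0.1964]
tool_rot: [0.993, 0.115, 0.002, 0.002]
force: [-0.3, 0.8, -0.2]
opening: 0.749
```

```bash
python3 -c "
from h import *
import pickle
goto([0.4925,-.251,.2],np.radians(13.3))
m=viewer.camera_model('wrist');f=viewer.grab_frame('wrist')
pickle.dump(m,open('w2.pkl','wb'));cv2.imwrite('pics/w2.png',f[:,:,::-1])
cv2.imwrite('pics/w2b.png',cv2.resize(f[:,:,::-1],None,fx=1.5,fy=1.5,interpolation=cv2.INTER_CUBIC))
"
```

```text
pos [ 0.4918 -0.2634  0.1964] yaw 13.26 t 5.58 F [-0.3  0.8 -0.2] op 0.749
shift/20mm [ 0.18 -0.59 -0.18] turn/5deg [ 0.04 -0.04 -0.01] shift after-turn axes [ 0.18 -0.59 -0.18]
```

View pics/w2b.png

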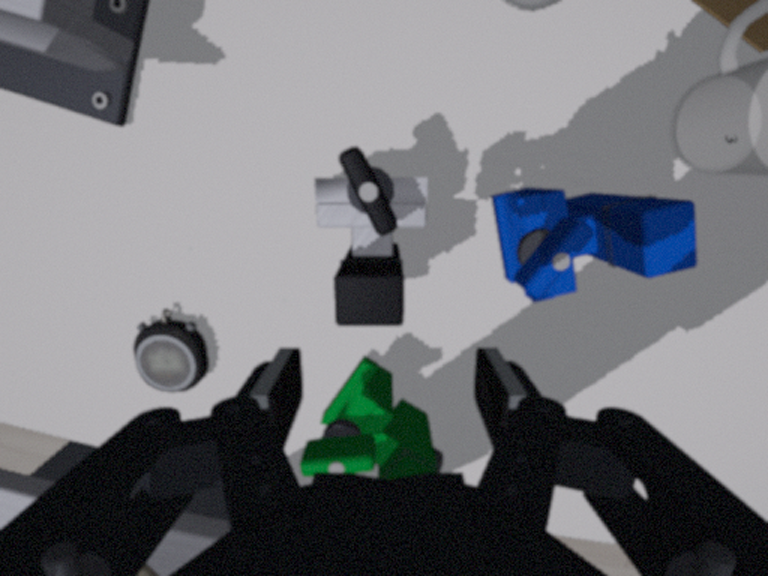

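```bash
python3 -c "
from h import *
import pickle
m=pickle.load(open('w2.pkl','rb'))
crop('pics/w2.png','pics/w2c.png',200,90,300,230,5)
P=[onz(m,((x-.25)/1.5,(y-.25)/1.5),.12) for x,y in [(336,272),(402,274),(404,324),(337,324)]]
print(np.round(P,4),np.mean(P,0),[np.linalg.norm(P[i]-P[i-1]) for i in range(4)])
for a,b in [(1,0),(2,3)]:
  v=P[b]-P[a]; print('yaw',np.degrees(np.arctan2(-v[0],v[1])))
print('knob',onz(m,(369/1.5,191/1.5),.111))
A,B=onz(m,(352/1.5,150/1.5),.11),onz(m,(385/1.5,230/1.5),.11); v=A-B;print(np.degrees(np.arctan2(v[1],v[0])),np.linalg.norm(v))
A,B=onz(m,(317/1.5,180/1.5),.072),onz(m,(427/1.5,179/1.5),.072); v=A-B;print('block yaw',np.degrees(np.arctan2(-v[0],v[1])),np.linalg.norm(v))
A,B=onz(m,(317/1.5,226/1.5),.072),onz(m,(427/1.5,226/1.5),.072); v=A-B;print('block yaw',np.degrees(np.arctan2(-v[0],v[1])),np.linalg.norm(v),(A+B)/2)
"
```

```text
[[ 0.504  -0.2319  0.12  ]
 [ 0.5113 -0.2677  0.12  ]
 [ 0.483  -0.2758  0.12  ]
 [ 0.4743 -0.2385  0.12  ]] [ 0.49315502 -0.25346389  0.12      ] [np.float64(0.03047765997593718), np.float64(0.036460822459724276), np.float64(0.02937419813346683), np.float64(0.038341564633807106)]
yaw 11.42956772719826
yaw 13.214871662443953
knob [ 0.55030068 -0.2400213   0.111     ]
35.59534246690392 0.046438890128978796
block yaw 13.715563885047233 0.0700403211362696
block yaw 13.210835687396349 0.07198067895899289 [ 0.52757196 -0.24548019  0.072     ]
```

View pics/w2c.png

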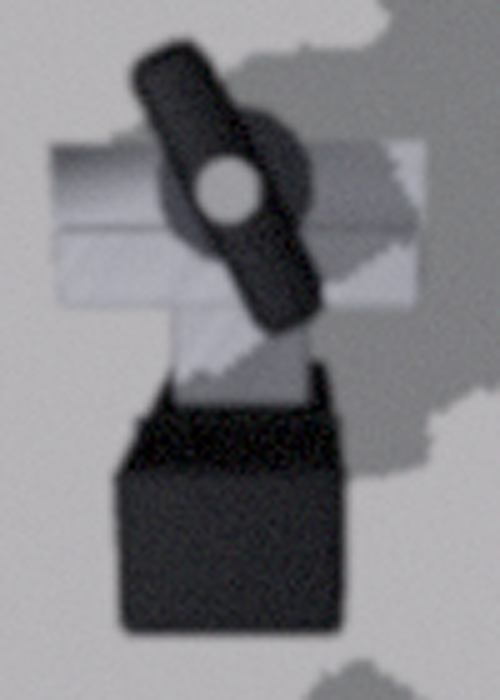

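Call:
{"fn": "arm_command", "kwargs": {
  "translation": [
    [0.1,-0.3,0.3],
    [0.06,-0.17,0.5],
    [0,0,1],
    [0,0,1],
    [0,0,1],
    [0,0,0.9],
    [0,0,0.5],
    [0,0,0.1],
    [0,0,0]
  ],
  "delta_rot": [
    [0.04,-0.04,0],
    [0,0,0],
    [0,0,0],
    [0,0,0],
    [0,0,0],
    [0,0,0],
    [0,0,0],
    [0,0,0],
    [0,0,0]
  ]
}}

```text
clock: 6.75
position: [0.4939, -0.2438, 0.0864]
tool_rot: [0.993, 0.121, 0.001, -0.001]
force: [-0.4, -0.3, -0.2]
opening: 0.748
```

```bash
python3 -c "
from h import *
goto([0.4927,-.2535,.085],np.radians(13.3))
f=viewer.grab_frame('wrist')
cv2.imwrite('pics/w3.png',f[:,:,::-1])
"
```

```text
pos [ 0.4939 -0.2438  0.0864] yaw 13.88 t 6.75 F [-0.4 -0.3 -0.2] op 0.748
shift/20mm [-0.17  0.46  0.07] turn/5deg [-0.03 -0.02  0.12] shift after-turn axes [-0.17  0.46  0.07]
```

View pics/w3.png

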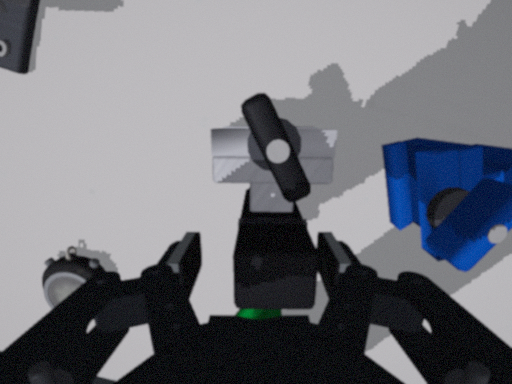

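Call:
{"fn": "arm_command", "kwargs": {
  "translation": [
    [-0.1,0.25,0.05],
    [-0.05,0.2,0],
    [0,0,0]
  ],
  "delta_rot": [
    [-0.03,-0.02,0.1],
    [0,0,0],
    [0,0,0]
  ]
}}

```text
clock: 7.18
position: [0.4936, -0.2547, 0.0867]
tool_rot: [0.993, 0.116, 0.001, 0.001]
force: [0.0, 0.7, 0.0]
opening: 0.75
```

```bash
python3 -c "
from h import *
goto([0.4927,-.2535,.085],np.radians(13.3))
"
```

```text
pos [ 0.4936 -0.2547  0.0867] yaw 13.3 t 7.17 F [0.  0.7 0. ] op 0.75
shift/20mm [-0.03 -0.07  0.08] turn/5deg [ 0.02 -0.02 -0.  ] shift after-turn axes [-0.03 -0.07  0.09]
```

Centred within about 1 mm. Close.

Call:
{"fn": "arm_command", "kwargs": {
  "translation": [
    [0,0,0.05],
    [0,0,0],
    [0,0,0],
    [0,0,0],
    [0,0,0],
    [0,0,0]
  ],
  "delta_rot": [
    [0,0,0],
    [0,0,0],
    [0,0,0],
    [0,0,0],
    [0,0,0],
    [0,0,0]
  ],
  "fingers": -1,
  "newtons": 60
}}

```text
clock: 7.92
position: [0.4935, -0.2547, 0.0859]
tool_rot: [0.993, 0.116, 0.001, 0.001]
force: [-0.9, 0.5, 0.4]
opening: 0.461
```

```bash
python3 -c "
from h import *
import pickle
goto([0.4927,-.2535,.085],np.radians(13.3))
m=viewer.camera_model('wrist');f=viewer.grab_frame('wrist')
pickle.dump(m,open('w4.pkl','wb'));cv2.imwrite('pics/w4.png',f[:,:,::-1])
"
```

```text
pos [ 0.4935 -0.2547  0.0859] yaw 13.29 t 7.92 F [-0.9  0.5  0.4] op 0.461
shift/20mm [-0.03 -0.07  0.04] turn/5deg [ 0.02 -0.02 -0.  ] shift after-turn axes [-0.03 -0.07  0.04]
```

View pics/w4.png

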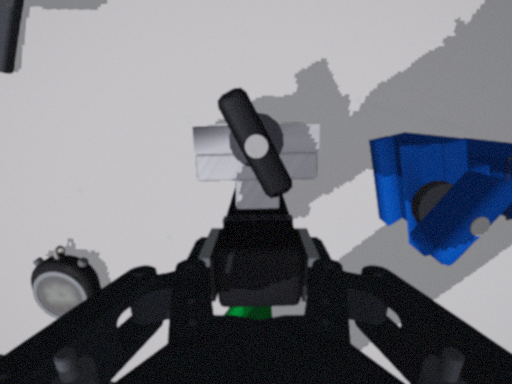

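```bash
python3 -c "
from h import *
import pickle
m=pickle.load(open('w4.pkl','rb'));p,R,_=pose()
k=onz(m,(257,146.5),.111);print(k,R.inv().apply(k-p))
A,B=onz(m,(197,180),.072),onz(m,(318,178),.072);print(A,B,R.inv().apply((A+B)/2-p),np.linalg.norm(A-B)); v=A-B;print('yaw',np.degrees(np.arctan2(-v[0],v[1])))
yaw=np.radians(-5.4);c,s=np.cos(yaw),np.sin(yaw)
O=np.array([.6105,.0573]);M=np.array([[c,-s],[s,c]])
for y in[-.19,-.171,-.1,0,.044]:print(y,O+M@[-.07,y])
H=O+M@[-.07,-.19]
goto([H[0],H[1],.12],yaw)
"
```

```text
[ 0.54938906 -0.24136401  0.111     ] [ 5.74300976e-02 -9.58452498e-05 -2.50309948e-02]
[ 0.51846246 -0.21210468  0.072     ] [ 0.53605195 -0.28138221  0.072     ] [ 3.45923495e-02 -3.76448988e-05  1.39329785e-02] 0.07147563094228747
yaw 14.246303618765852
-0.19 [ 0.52293008 -0.12526919]
-0.171 [ 0.52471814 -0.10635351]
-0.1 [ 0.53139983 -0.03566861]
0 [0.54081066 0.06388758]
0.044 [0.54495143 0.10769231]
pos [ 0.4936 -0.2547  0.0859] yaw 13.3 t 7.97 F [-0.9 -0.3  1.2] op 0.461
shift/20mm [ 2.92 -5.96 -1.71] turn/5deg [ 0.02 -0.02  3.74] shift after-turn axes [ 0.85 -6.58 -1.71]
```

Call:
{"fn": "arm_command", "kwargs": {
  "translation": [
    [0,0,-0.5],
    [0,0,-0.9],
    [0,0,-0.5],
    [0.1,-0.6,0],
    [0.2,-0.8,0],
    [0.2,-0.9,0],
    [0.2,-1,0],
    [0.1,-1,0],
    [0.1,-1,0],
    [0,0,0]
  ],
  "delta_rot": [
    [0,0,0],
    [0,0,0.4],
    [0,0,0.8],
    [0,0,0.8],
    [0,0,0.8],
    [0,0,0.6],
    [0,0,0.3],
    [0,0,0],
    [0,0,0],
    [0,0,0]
  ]
}}

```text
clock: 9.22
position: [0.5132, -0.1454, 0.1277]
tool_rot: [0.999, -0.051, -0.001, -0.0]
force: [-0.3, -0.0, -2.2]
opening: 0.458
```

```bash
python3 -c "
from h import *
import pickle
goto([.5246,-.1255,.12],np.radians(-5.4))
m=viewer.camera_model('wrist');f=viewer.grab_frame('wrist')
pickle.dump(m,open('w5.pkl','wb'));cv2.imwrite('pics/w5.png',f[:,:,::-1])
cv2.imwrite('pics/w5b.png',cv2.resize(f[:260,:,::-1],None,fx=1.5,fy=1.5,interpolation=cv2.INTER_CUBIC))
"
```

```text
pos [ 0.5132 -0.1454  0.1277] yaw -5.87 t 9.22 F [-0.3 -0.  -2.2] op 0.458
shift/20mm [ 0.47 -1.05  0.38] turn/5deg [-0.01  0.02 -0.09] shift after-turn axes [ 0.47 -1.05  0.38]
```

View pics/w5b.png

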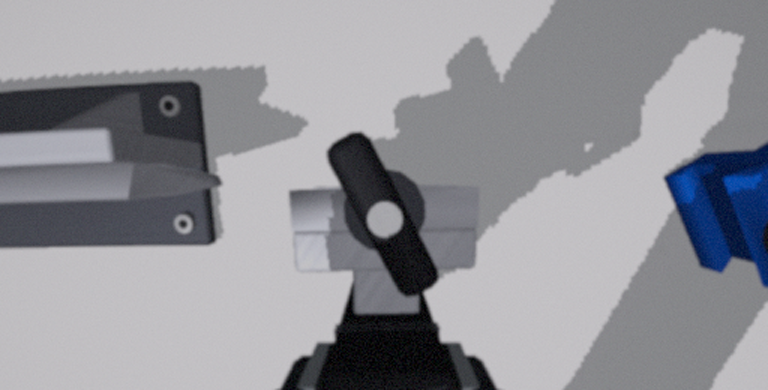

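```bash
python3 -c "
from h import *
import pickle
m=pickle.load(open('w5.pkl','rb'));p,R,_=pose()
q=lambda x,y,z:onz(m,((x-.25)/1.5,(y-.25)/1.5),z)
yaw=np.radians(-5.4);c,s=np.cos(yaw),np.sin(yaw);M=np.array([[c,-s],[s,c]]);O=np.array([.6105,.0573])
L=lambda X:np.round(M.T@(X[:2]-O),4)
N=q(219,182,.07);print('nose',N,L(N))
for a in [(0,166,.098),(112,163,.098),(110,130,.098),(203,84,.012),(214,243,.012),(0,246,.012)]: X=q(*a);print(np.round(X,4),L(X))
A,B=q(0,166,.098),q(112,163,.098);v=A-B;print('yaw plate',np.degrees(np.arctan2(-v[0],v[1])))
dz=p[2]-.0859
k=q(385,219,.111+dz);print('knob tool',R.inv().apply(k-p)[:2]*1000,L(k))
A,B=q(297,271,.072+dz),q(475,266,.072+dz);v=A-B;print('block yaw',np.degrees(np.arctan2(-v[0],v[1])),np.linalg.norm(v),R.inv().apply((A+B)/2-p)[:2]*1000)
A,B=q(291,190,.072+dz),q(479,188,.072+dz);v=A-B;print('block back yaw',np.degrees(np.arctan2(-v[0],v[1])),np.linalg.norm(v),R.inv().apply((A+B)/2-p)[:2]*1000)
"
```

```text
nose [ 0.58896397 -0.07184241  0.07      ] [-0.0093 -0.1306]
[0.6068 0.0122 0.098 ] [ 0.0006 -0.0452]
[ 0.6011 -0.0394  0.098 ] [-0.0003 -0.0971]
[ 0.6139 -0.0419  0.098 ] [ 0.0128 -0.0984]
[ 0.6478 -0.0497  0.012 ] [ 0.0472 -0.103 ]
[ 0.5537 -0.0371  0.012 ] [-0.0477 -0.0993]
[0.5686 0.1133 0.012 ] [-0.047   0.0518]
yaw plate -6.378691081964543
knob tool [58.11856219 -1.73877402] [-0.0198 -0.211 ]
block yaw -4.1932084868235036 0.07005925282875881 [35.11249063 -1.71414842]
block back yaw -5.2590930234678055 0.07037446770896158 [65.58290117 -2.06721421]
```

```bash
cat >> h.py <<'E'
YAW=np.radians(-5.5);_c,_s=np.cos(YAW),np.sin(YAW);MS=np.array([[_c,-_s],[_s,_c]]);OS=np.array([.6105,.0573])
def rail(y,z=.12,x=-.0683):
    """goto TCP at stand-local x,y"""
    P,R,o=pose();print("local now",np.round(MS.T@(P[:2]-OS),4),"trq",np.round(o["ft_torque"],2))
    X=OS+MS@[x,y]; goto([X[0],X[1],z],YAW)
E
python3 -c "
from h import *
rail(-.176)"
```

```text
local now [-0.0776 -0.2123] trq [-0.    0.12 -0.  ]
pos [ 0.5129 -0.1466  0.1277] yaw -5.95 t 9.28 F [ 0.2 -0.9 -3.5] op 0.465
shift/20mm [ 0.45 -1.82  0.38] turn/5deg [-0.    0.02 -0.09] shift after-turn axes [ 0.46 -1.82  0.38]
```

Call:
{"fn": "arm_command", "kwargs": {
  "translation": [
    [0.2,-0.4,0.2],
    [0.2,-0.5,0.15],
    [0.05,-0.5,0.03],
    [0,-0.3,0],
    [0,0,0]
  ],
  "delta_rot": [
    [0,0,-0.09],
    [0,0,0],
    [0,0,0],
    [0,0,0],
    [0,0,0]
  ]
}}

```text
clock: 9.9
position: [0.5256, -0.1131, 0.1194]
tool_rot: [0.999, -0.049, -0.001, 0.0]
force: [-0.7, -1.3, -3.7]
opening: 0.457
```

```bash
python3 -c "
from h import *
rail(-.176)"
```

```text
local now [-0.0682 -0.1778] trq [-0.02  0.11  0.04]
pos [ 0.5256 -0.1131  0.1194] yaw -5.59 t 9.9 F [-0.7 -1.3 -3.7] op 0.457
shift/20mm [-0.01 -0.09 -0.03] turn/5deg [ 0.    0.03 -0.02] shift after-turn axes [-0.01 -0.09 -0.03]
```

Call:
{"fn": "arm_command", "kwargs": {
  "translation": [
    [0,-0.4,-0.02],
    [0,-0.4,0],
    [0,-0.4,0],
    [0,-0.4,0]
  ],
  "delta_rot": [
    [0,0.02,0],
    [0,0,0],
    [0,0,0],
    [0,0,0]
  ]
}}

```text
clock: 10.4
position: [0.5287, -0.0801, 0.1201]
tool_rot: [0.999, -0.05, -0.0, 0.0]
force: [0.5, -0.6, -3.8]
opening: 0.456
```

```bash
python3 -c "
from h import *
import pickle
rail(-.14)
m=viewer.camera_model('wrist');f=viewer.grab_frame('wrist')
pickle.dump(m,open('w6.pkl','wb'));cv2.imwrite('pics/w6.png',f[:,:,::-1])
cv2.imwrite('pics/w6b.png',cv2.resize(f[60:200,100:380,::-1],None,fx=2.8,fy=2.8,interpolation=cv2.INTER_CUBIC))
f=viewer.grab_frame('side');cv2.imwrite('pics/d6b.png',cv2.resize(f[130:250,170:330,::-1],None,fx=5,fy=5,interpolation=cv2.INTER_CUBIC))
"
```

```text
local now [-0.0683 -0.1446] trq [0.06 0.1  0.05]
pos [ 0.5287 -0.0801  0.1201] yaw -5.68 t 10.4 F [ 0.5 -0.6 -3.8] op 0.456
shift/20mm [-0.   -0.23  0.  ] turn/5deg [ 0.01  0.01 -0.04] shift after-turn axes [-0.   -0.23  0.  ]
```

View pics/w6b.png

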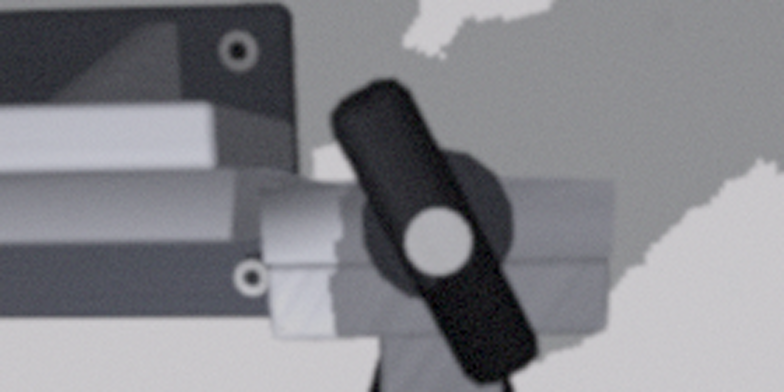

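View pics/d6b.png

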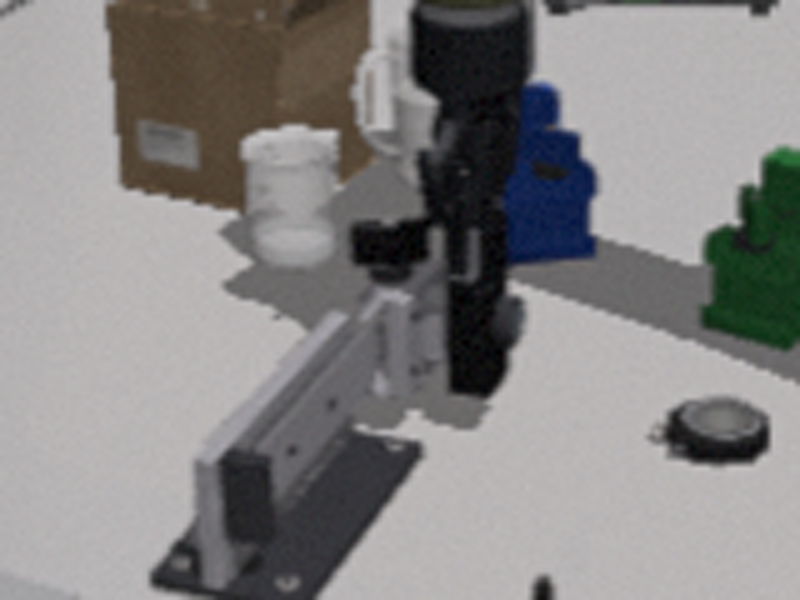

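Call:
{"fn": "arm_command", "kwargs": {
  "translation": [
    [0,-0.4,0],
    [0,-0.4,0],
    [0,-0.4,0],
    [0,-0.4,0]
  ],
  "delta_rot": [
    [0,0.0,-0.04],
    [0,0,0],
    [0,0,0],
    [0,0,0]
  ]
}}

```text
clock: 11.0
position: [0.532, -0.0461, 0.12]
tool_rot: [0.999, -0.047, -0.0, 0.0]
force: [0.0, -0.4, -3.9]
opening: 0.459
```

```bash
python3 -c "
from h import *
rail(-.05)"
```

```text
local now [-0.0682 -0.1104] trq [-0.    0.11  0.01]
pos [ 0.532  -0.0461  0.12  ] yaw -5.44 t 11.0 F [ 0.  -0.4 -3.9] op 0.459
shift/20mm [ 0.   -3.02  0.  ] turn/5deg [0.   0.01 0.01] shift after-turn axes [-0.   -3.02  0.  ]
```

Fully past the taper soon, with no contact force. Keep going.

Call:
{"fn": "arm_command", "kwargs": {
  "translation": [
    [0,-0.5,0],
    [0,-0.5,0],
    [0,-0.5,0],
    [0,-0.5,0],
    [0,-0.5,0],
    [0,-0.5,0]
  ],
  "delta_rot": [
    [0,0.0,0],
    [0,0,0],
    [0,0,0],
    [0,0,0],
    [0,0,0],
    [0,0,0]
  ]
}}

```text
clock: 11.75
position: [0.5381, 0.0183, 0.12]
tool_rot: [0.999, -0.047, -0.0, 0.0]
force: [-0.3, 0.4, -3.2]
opening: 0.458
```

```bash
python3 -c "
from h import *
rail(.03)"
```

```text
local now [-0.0683 -0.0458] trq [ 0.04  0.13 -0.07]
pos [0.5381 0.0183 0.12  ] yaw -5.41 t 11.75 F [-0.3  0.4 -3.2] op 0.458
shift/20mm [ 0.01 -3.79  0.  ] turn/5deg [0.   0.01 0.02] shift after-turn axes [ 0.   -3.79  0.  ]
```

Call:
{"fn": "arm_command", "kwargs": {
  "translation": [
    [0,-0.5,0],
    [0,-0.5,0],
    [0,-0.5,0],
    [0,-0.5,0],
    [0,-0.5,0],
    [0,-0.5,0],
    [0,-0.4,0],
    [0,-0.2,0]
  ],
  "delta_rot": [
    [0,0.0,0],
    [0,0,0],
    [0,0,0],
    [0,0,0],
    [0,0,0],
    [0,0,0],
    [0,0,0],
    [0,0,0]
  ]
}}

```text
clock: 12.75
position: [0.5453, 0.0957, 0.12]
tool_rot: [0.999, -0.047, -0.0, -0.0]
force: [0.1, 0.3, -3.6]
opening: 0.458
```

```bash
python3 -c "
from h import *
rail(.044)"
```

```text
local now [-0.0685  0.0319] trq [0.03 0.14 0.03]
pos [0.5453 0.0957 0.12  ] yaw -5.37 t 12.75 F [ 0.1  0.3 -3.6] op 0.458
shift/20mm [ 0.01 -0.6  -0.  ] turn/5deg [-0.    0.01  0.03] shift after-turn axes [ 0.01 -0.6  -0.  ]
```

Call:
{"fn": "arm_command", "kwargs": {
  "translation": [
    [0,-0.15,0],
    [0,-0.15,0],
    [0,-0.15,0],
    [0,-0.15,0],
    [0,-0.15,0]
  ],
  "delta_rot": [
    [0,0.0,0],
    [0,0,0],
    [0,0,0],
    [0,0,0],
    [0,0,0]
  ]
}}

```text
clock: 13.38
position: [0.5464, 0.1098, 0.1199]
tool_rot: [0.999, -0.048, -0.001, 0.001]
force: [-2.0, -7.8, -0.9]
opening: 0.46
```

```bash
python3 -c "
from h import *
rail(.044)"
```

```text
local now [-0.0689  0.0461] trq [-2.09  0.33 -0.45]
pos [0.5464 0.1098 0.1199] yaw -5.49 t 13.38 F [-2.  -7.8 -0.9] op 0.46
shift/20mm [ 0.03  0.1  -0.  ] turn/5deg [0.02 0.02 0.  ] shift after-turn axes [ 0.03  0.1  -0.01]
```

Call:
{"fn": "arm_command", "kwargs": {
  "translation": [
    [0,-0.15,0],
    [0,-0.15,0],
    [0,-0.15,0]
  ],
  "delta_rot": [
    [0,0.0,0],
    [0,0,0],
    [0,0,0]
  ]
}}

```text
clock: 13.75
position: [0.546, 0.1112, 0.1201]
tool_rot: [0.999, -0.053, -0.002, 0.005]
force: [-2.0, -8.6, 1.2]
opening: 0.459
```

```bash
python3 -c "
from h import *
rail(.044)
f=viewer.grab_frame('wrist');cv2.imwrite('pics/w7.png',f[:,:,::-1])
f=viewer.grab_frame('scene');cv2.imwrite('pics/s7.png',cv2.resize(f[130:250,150:310,::-1],None,fx=5,fy=5,interpolation=cv2.INTER_CUBIC))
"
```

```text
local now [-0.0694  0.0475] trq [-2.02  0.2  -0.48]
pos [0.546  0.1112 0.1201] yaw -6.05 t 13.75 F [-2.  -8.6  1.2] op 0.459
shift/20mm [0.06 0.18 0.01] turn/5deg [ 0.11  0.05 -0.11] shift after-turn axes [0.05 0.18 0.  ]
```

View pics/w7.png

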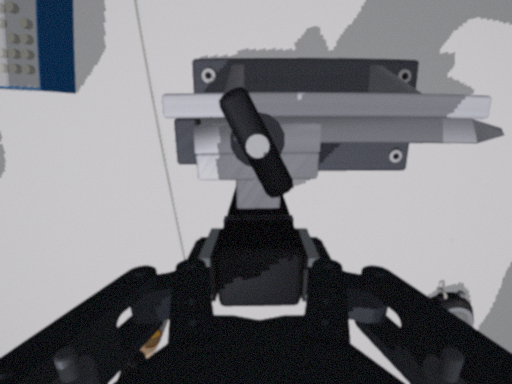

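View pics/s7.png

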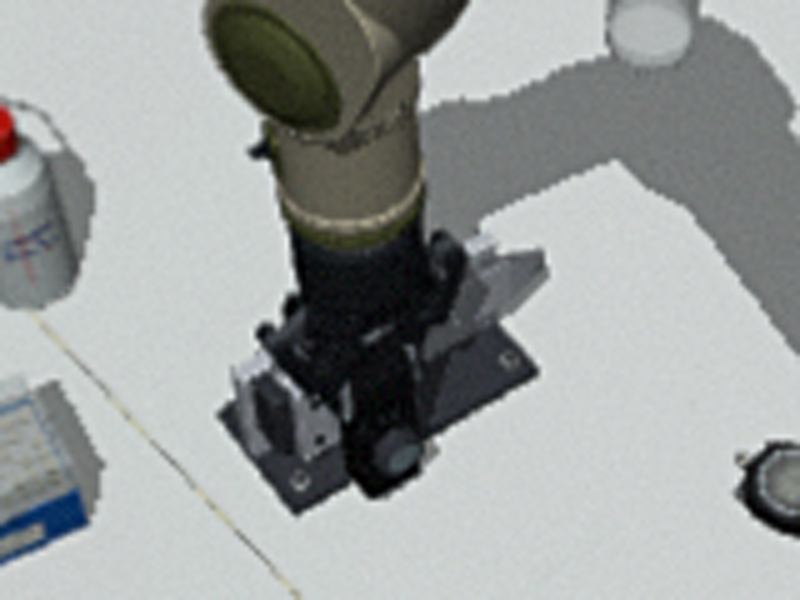

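Call:
{"fn": "arm_command", "kwargs": {
  "translation": [
    [0.05,-0.03,0],
    [0,0,0]
  ],
  "delta_rot": [
    [0.1,0.05,-0.1],
    [0,0,0]
  ]
}}

```text
clock: 14.1
position: [0.5465, 0.1099, 0.12]
tool_rot: [0.999, -0.05, -0.001, 0.001]
force: [0.1, -0.9, -3.9]
opening: 0.458
```

Call:
{"fn": "arm_command", "kwargs": {
  "translation": [
    [0,0,0],
    [0,0,0],
    [0,0,0],
    [0,0,0]
  ],
  "delta_rot": [
    [0,0,0],
    [0,0,0],
    [0,0,0],
    [0,0,0]
  ],
  "fingers": 0.5
}}

```text
clock: 14.6
position: [0.5481, 0.1118, 0.121]
tool_rot: [0.999, -0.049, 0.001, 0.0]
force: [-0.3, 0.3, 0.6]
opening: 0.748
```

Call:
{"fn": "arm_command", "kwargs": {
  "translation": [
    [0,0,-0.5],
    [0,0,-1],
    [0,0,-1],
    [0,0,-1],
    [0,0,-1],
    [0,0,-0.6],
    [0,0,0]
  ],
  "delta_rot": [
    [0,0,0],
    [0,0,0],
    [0,0,0],
    [0,0,0],
    [0,0,0],
    [0,0,0],
    [0,0,0]
  ]
}}

```text
clock: 15.48
position: [0.5479, 0.112, 0.2296]
tool_rot: [0.999, -0.049, 0.002, -0.0]
force: [-0.4, 0.9, 0.1]
opening: 0.749
```

```bash
python3 -c "
from h import *
import pickle
rail(.044)
m=viewer.camera_model('wrist');f=viewer.grab_frame('wrist')
pickle.dump(m,open('w8.pkl','wb'));cv2.imwrite('pics/w8.png',f[:,:,::-1])
cv2.imwrite('pics/w8b.png',cv2.resize(f[60:260,130:370,::-1],None,fx=3,fy=3,interpolation=cv2.INTER_CUBIC))
"
```

```text
local now [-0.0675  0.0484] trq [ 0.02  0.03 -0.02]
pos [0.5479 0.112  0.2296] yaw -5.59 t 15.47 F [-0.4  0.9  0.1] op 0.749
shift/20mm [-0.06  0.22  5.48] turn/5deg [-0.   -0.04 -0.02] shift after-turn axes [-0.04  0.22  5.48]
```

View pics/w8b.png

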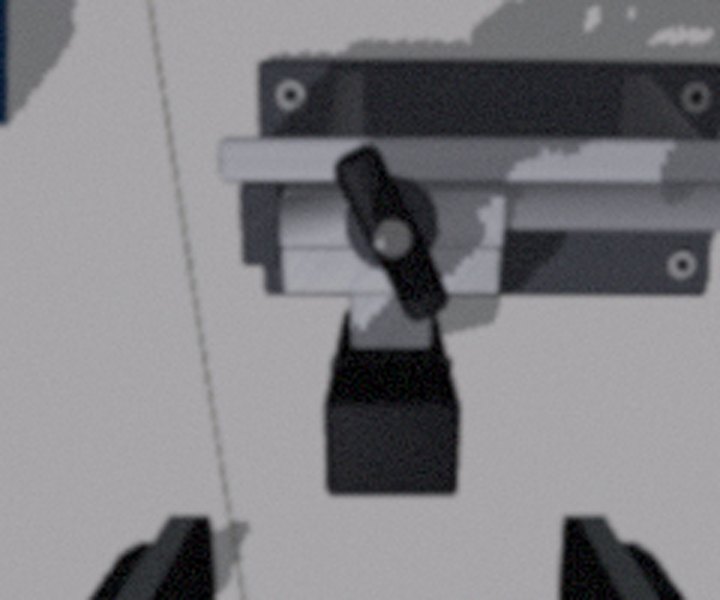

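```bash
python3 -c "
from h import *
import pickle
m=pickle.load(open('w8.pkl','rb'));p,R,_=pose()
q=lambda x,y,z:onz(m,(130+(x-1)/3,60+(y-1)/3),z)
L=lambda X:np.round(MS.T@(X[:2]-OS)*1000,1)
for dz in [0,-.007]:
  k=q(393,239,.145+dz);print('knob',k,L(k))
  A,B=q(357,152,.144+dz),q(428,312,.144+dz);v=A-B;print('bar rel',np.degrees(np.arctan2(v[1],v[0])-YAW),np.linalg.norm(v),(A+B)/2)
  for a in [(283,292,.106+dz),(500,292,.106+dz),(280,188,.106+dz),(507,195,.106+dz)]:print(L(q(*a)))
  P=[q(x,y,.154+dz) for x,y in [(326,402),(459,402),(457,494),(327,494)]];print('head',L(np.mean(P,0)),np.mean(P,0))
print('stop top',L(q(243,184,.098)),L(q(283,184,.098)),L(q(243,265,.098)))
"
```

```text
knob [0.6004189  0.10465245 0.145     ] [-14.6  46.2]
bar rel 24.27327027716638 0.047762808662732796 [0.60175595 0.10442178 0.144     ]
[-34.3  81.9]
[-34.4  10.7]
[-1.2 81.8]
[-3.4  9.5]
head [-72.3  46.4] [0.54294143 0.11041347 0.154     ]
knob [0.59993033 0.10464597 0.138     ] [-15.1  46.1]
bar rel 24.273270277166393 0.04923229991960558 [0.60131066 0.10440824 0.137     ]
[-35.3  82.8]
[-35.3   9.8]
[-1.2 82.7]
[-3.5  8.5]
head [-74.7  46.3] [0.54058296 0.11059212 0.147     ]
stop top [ 0.1 95. ] [ 0.  81.8] [-26.3  96.1]
```

```bash
python3 -c "
from h import *
goto([.6003,.1046,.19],np.radians(20)); print(bot.observe()['joints'].round(2))"
```

```text
pos [0.5477 0.1119 0.229 ] yaw -5.58 t 15.53 F [-0.3  0.3 -0.6] op 0.747
shift/20mm [2.65 0.11 1.96] turn/5deg [ 0.01 -0.03 -5.12] shift after-turn axes [2.35 1.24 1.95]
[-0.36  0.4   0.08  1.99 -0.05  0.75 -1.92]
```

Call:
{"fn": "arm_command", "kwargs": {
  "translation": [
    [0.7,0.05,0],
    [0.9,0.05,0],
    [0.9,0,0],
    [0,0,0],
    [0,0,0],
    [0,0,0],
    [0,0,0],
    [0,0,0],
    [0,0,0],
    [0,0,0]
  ],
  "delta_rot": [
    [0,-0.03,0],
    [0,0,0],
    [0,0,0],
    [0,0,-1],
    [0,0,-1],
    [0,0,-1],
    [0,0,-1],
    [0,0,-1],
    [0,0,-1],
    [0,0,-1]
  ],
  "fingers": -0.1
}}

```text
clock: 16.77
position: [0.6091, 0.1011, 0.2207]
tool_rot: [0.965, 0.261, -0.004, 0.001]
force: [0.3, -0.4, -0.2]
opening: 0.446
```

Call:
{"fn": "arm_command", "kwargs": {
  "translation": [
    [0,0,0],
    [0,0,0],
    [0,0,0],
    [0,0,0],
    [0,0,0],
    [0,0,0],
    [0,0,0],
    [0,0,0],
    [0,0,0],
    [0,0,0]
  ],
  "delta_rot": [
    [0,0,-1],
    [0,0,-1],
    [0,0,-1],
    [0,0,-1],
    [0,0,-1],
    [0,0,-1],
    [0,0,-1],
    [0,0,-1],
    [0,0,-1],
    [0,0,-1]
  ]
}}

```text
clock: 18.02
position: [0.6208, 0.0953, 0.2112]
tool_rot: [0.758, 0.652, -0.007, -0.004]
force: [0.6, -0.4, -0.1]
opening: 0.449
```

Call:
{"fn": "arm_command", "kwargs": {
  "translation": [
    [0,0,0],
    [0,0,0],
    [0,0,0],
    [0,0,0],
    [0,0,0],
    [0,0,0],
    [0,0,0],
    [0,0,0],
    [0,0,0],
    [0,0,0]
  ],
  "delta_rot": [
    [0,0,-1],
    [0,0,-1],
    [0,0,-1],
    [0,0,-1],
    [0,0,-1],
    [0,0,-1],
    [0,0,-1],
    [0,0,-1],
    [0,0,-1],
    [0,0,-1]
  ]
}}

```text
clock: 19.27
position: [0.6322, 0.0885, 0.2012]
tool_rot: [0.403, 0.915, -0.004, -0.012]
force: [0.8, 0.5, -0.7]
opening: 0.45
```

```bash
python3 -c "
from h import *
goto([.6003,.1046,.19],np.radians(200)); print(bot.observe()['joints'].round(2))"
```

```text
pos [0.6322 0.0885 0.2012] yaw 132.4 t 19.27 F [ 0.8  0.5 -0.7] op 0.45
shift/20mm [ 1.66 -0.63  0.6 ] turn/5deg [ -0.04  -0.31 -13.52] shift after-turn axes [1.22 1.3  0.56]
[ 0.15  0.6  -0.57  1.79  0.39  0.89  0.14]
```

Call:
{"fn": "arm_command", "kwargs": {
  "translation": [
    [0,0,-0.1],
    [0,0,-0.1],
    [0,0,0],
    [0,0,-0.1],
    [0,0,0],
    [0,0,-0.1],
    [0,0,0],
    [0,0,0],
    [0,0,-0.1],
    [0,0,0]
  ],
  "delta_rot": [
    [0,0,-1],
    [0,0,-1],
    [0,0,-1],
    [0,0,-1],
    [0,0,-1],
    [0,0,-1],
    [0,0,-1],
    [0,0,-1],
    [0,0,-1],
    [0,0,-1]
  ]
}}

```text
clock: 20.52
position: [0.6437, 0.0802, 0.2013]
tool_rot: [-0.027, 0.999, 0.006, -0.018]
force: [0.3, -0.2, 0.2]
opening: 0.452
```

Call:
{"fn": "arm_command", "kwargs": {
  "translation": [
    [0,0,-0.1],
    [0,0,0],
    [0,0,0],
    [0,0,0]
  ],
  "delta_rot": [
    [0,0,-1],
    [0,0,-0.6],
    [0,0,-0.4],
    [0,0,0]
  ]
}}

```text
clock: 21.02
position: [0.6473, 0.0769, 0.1995]
tool_rot: [-0.114, 0.993, 0.01, -0.019]
force: [-0.2, 0.8, -0.3]
opening: 0.45
```

```bash
python3 -c "
from h import *
goto([.6003,.1046,.19],np.radians(200)); print(bot.observe()['joints'].round(2))"
```

```text
pos [0.6473 0.0769 0.1995] yaw -166.86 t 21.02 F [-0.2  0.8 -0.3] op 0.45
shift/20mm [1.96 1.87 0.59] turn/5deg [ 0.3  -0.4  -1.38] shift after-turn axes [1.74 2.1  0.48]
[ 0.33  0.7  -0.86  1.74  0.57  1.02  1.06]
```

Call:
{"fn": "arm_command", "kwargs": {
  "translation": [
    [0.4,0.4,0],
    [0.6,0.6,0],
    [0.6,0.7,0],
    [0.15,0.25,0],
    [0,0,0]
  ],
  "delta_rot": [
    [0.15,-0.2,-0.7],
    [0.15,-0.2,-0.6],
    [0,0,-0.1],
    [0,0,0],
    [0,0,0]
  ]
}}

```text
clock: 21.65
position: [0.5991, 0.106, 0.2004]
tool_rot: [-0.179, 0.984, -0.001, 0.001]
force: [0.1, -0.1, -0.3]
opening: 0.446
```

```bash
python3 -c "
from h import *
import pickle
goto([.6003,.1046,.19],np.radians(200))
m=viewer.camera_model('wrist');f=viewer.grab_frame('wrist')
pickle.dump(m,open('w9.pkl','wb'));cv2.imwrite('pics/w9.png',f[:,:,::-1])
cv2.imwrite('pics/w9b.png',cv2.resize(f[:,:,::-1],None,fx=1.5,fy=1.5,interpolation=cv2.INTER_CUBIC))
"
```

```text
pos [0.5991 0.106  0.2004] yaw -159.4 t 21.65 F [ 0.1 -0.1 -0.3] op 0.446
shift/20mm [-0.03 -0.09  0.52] turn/5deg [-0.02  0.03  0.12] shift after-turn axes [-0.03 -0.09  0.52]
```

View pics/w9b.png

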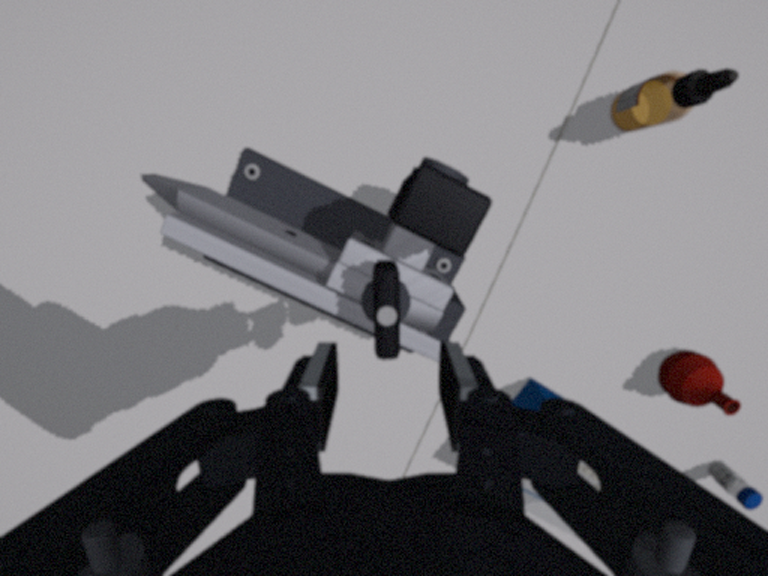

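```bash
python3 -c "
from h import *
import pickle
m=pickle.load(open('w9.pkl','rb'));m8=pickle.load(open('w8.pkl','rb'))
a=(386/1.5-.17,316/1.5-.17)
print(tri([ray(m,a),ray(m8,(130+392/3,60+238/3))]))
for z in (.138,.145): print(onz(m,a,z))
A,B=onz(m,(387/1.5,355/1.5),.142),onz(m,(386/1.5,264/1.5),.142);v=A-B;print(np.degrees(np.arctan2(v[1],v[0])),np.linalg.norm(v),(A+B)/2)
"
```

```text
(array([0.6003657 , 0.10460148, 0.1440272 ]), [np.float64(5.2175077226788964e-05), np.float64(5.217507722681751e-05)])
[0.6023803 0.1052528 0.138    ]
[0.60005715 0.10443807 0.145     ]
21.169247862430588 0.04991961030003107 [0.59847347 0.10424886 0.142     ]
```

Call:
{"fn": "arm_command", "kwargs": {
  "translation": [
    [-0.03,-0.07,0.5],
    [0,0,1],
    [0,0,1],
    [0,0,0.9],
    [0,0,0.5],
    [0,0,0.1],
    [0,0,0]
  ],
  "delta_rot": [
    [-0.02,0.03,0],
    [0,0,0],
    [0,0,0],
    [0,0,0],
    [0,0,0],
    [0,0,0],
    [0,0,0]
  ]
}}

```text
clock: 22.58
position: [0.6008, 0.1035, 0.1125]
tool_rot: [-0.178, 0.984, 0.0, -0.002]
force: [0.3, 0.3, 0.3]
opening: 0.45
```

```bash
python3 -c "
from h import *
goto([.6004,.1046,.119],np.radians(201))
f=viewer.grab_frame('wrist')
cv2.imwrite('pics/w10.png',f[:,:,::-1])
"
```

```text
pos [0.6008 0.1035 0.1125] yaw -159.55 t 22.57 F [0.3 0.3 0.3] op 0.45
shift/20mm [ 0.    0.06 -0.33] turn/5deg [ 0.01 -0.03 -0.11] shift after-turn axes [ 0.    0.06 -0.33]
```

View pics/w10.png

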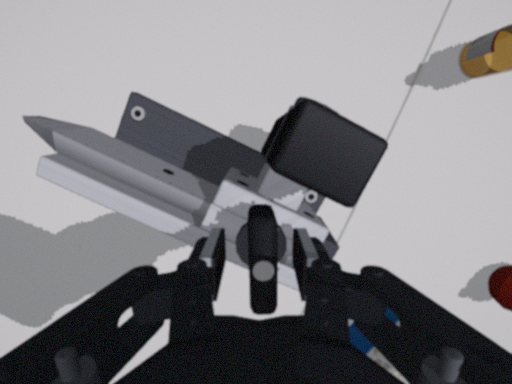

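Call:
{"fn": "arm_command", "kwargs": {
  "translation": [
    [0,0.05,-0.3],
    [0,0,0]
  ],
  "delta_rot": [
    [0,-0.03,-0.1],
    [0,0,0]
  ]
}}

```text
clock: 22.88
position: [0.6011, 0.1048, 0.1202]
tool_rot: [-0.182, 0.983, 0.001, 0.001]
force: [-0.8, 0.4, -0.1]
opening: 0.449
```

Call:
{"fn": "arm_command", "kwargs": {
  "translation": [
    [0,0,0],
    [0,0,0],
    [0,0,0],
    [0,0,0],
    [0,0,0]
  ],
  "delta_rot": [
    [0,0,0],
    [0,0,0],
    [0,0,0],
    [0,0,0],
    [0,0,0]
  ],
  "fingers": -1,
  "newtons": 50
}}

```text
clock: 23.5
position: [0.6016, 0.1046, 0.121]
tool_rot: [-0.182, 0.983, 0.0, 0.002]
force: [-0.0, 0.3, 2.0]
opening: 0.151
```

```bash
python3 -c "
from h import *
goto([.6004,.1046,.119],np.radians(201)); print(bot.observe()['ft_torque'])
"
```

```text
pos [0.6016 0.1046 0.121 ] yaw -159.02 t 23.5 F [-0.   0.3  2. ] op 0.151
shift/20mm [0.06 0.02 0.1 ] turn/5deg [-0.    0.04 -0.  ] shift after-turn axes [0.06 0.02 0.1 ]
[-0.21183733 -0.03985625  0.07126611]
```

Call:
{"fn": "arm_command", "kwargs": {
  "translation": [
    [0,0,0],
    [0,0,0],
    [0,0,0]
  ],
  "delta_rot": [
    [0,0,0.8],
    [0,0,0.8],
    [0,0,0.8]
  ]
}}

```text
clock: 23.88
position: [0.6017, 0.105, 0.1214]
tool_rot: [-0.076, 0.997, 0.001, 0.002]
force: [-0.7, -0.8, 4.4]
opening: 0.153
```

```bash
python3 -c "
from h import *
goto([.6010,.1046,.1205],np.radians(189)); print(bot.observe()['ft_torque'])
"
```

```text
pos [0.6017 0.105  0.1214] yaw -171.32 t 23.88 F [-0.7 -0.8  4.4] op 0.153
shift/20mm [ 0.04 -0.01  0.05] turn/5deg [ 0.01  0.04 -0.06] shift after-turn axes [ 0.04 -0.01  0.05]
[-0.07670203  0.32181236  0.22640063]
```

Call:
{"fn": "arm_command", "kwargs": {
  "translation": [
    [0,0,-0.04],
    [0,0,-0.04],
    [0,0,-0.04],
    [0,0,-0.04]
  ],
  "delta_rot": [
    [0,0,0.8],
    [0,0,0.8],
    [0,0,0.8],
    [0,0,0.8]
  ]
}}

```text
clock: 24.38
position: [0.6012, 0.1054, 0.123]
tool_rot: [0.068, 0.998, 0.002, 0.001]
force: [3.3, 0.9, -8.5]
opening: 0.151
```

```bash
python3 -c "
from h import *
goto([.6010,.1046,.1205],np.radians(134.5)); print(bot.observe()['ft_torque'])
"
```

```text
pos [0.6012 0.1054 0.123 ] yaw 172.22 t 24.38 F [ 3.3  0.9 -8.5] op 0.151
shift/20mm [ 0.01 -0.04  0.12] turn/5deg [0.04 0.   7.54] shift after-turn axes [-0.02 -0.03  0.12]
[ 0.30221718 -0.60329175  0.25900101]
```

Call:
{"fn": "arm_command", "kwargs": {
  "translation": [
    [0,0,0.03],
    [0,0,0],
    [0,0,0],
    [0,0,0]
  ],
  "delta_rot": [
    [0,0,0.8],
    [0,0,0.8],
    [0,0,0.8],
    [0,0,0.8]
  ]
}}

```text
clock: 24.88
position: [0.6018, 0.1054, 0.123]
tool_rot: [0.21, 0.978, 0.002, 0.001]
force: [1.5, -1.6, 1.8]
opening: 0.152
```

```bash
python3 -c "
from h import *
goto([.6010,.1046,.1205],np.radians(134.5)); print(bot.observe()['ft_torque'])
"
```

```text
pos [0.6018 0.1054 0.123 ] yaw 155.76 t 24.88 F [ 1.5 -1.6  1.8] op 0.152
shift/20mm [ 0.02 -0.05  0.12] turn/5deg [0.05 0.01 4.25] shift after-turn axes [ 0.   -0.06  0.12]
[ 0.21432495 -0.07455033  0.36330738]
```

Call:
{"fn": "arm_command", "kwargs": {
  "translation": [
    [0,0,0],
    [0,0,0],
    [0,0,0],
    [0,0,0]
  ],
  "delta_rot": [
    [0,0,0.8],
    [0,0,0.8],
    [0,0,0.8],
    [0,0,0.8]
  ]
}}

```text
clock: 25.38
position: [0.603, 0.1048, 0.1233]
tool_rot: [0.348, 0.938, 0.002, 0.002]
force: [1.3, -1.6, 2.0]
opening: 0.154
```

```bash
python3 -c "
from h import *
goto([.6010,.1046,.1205],np.radians(134.5)); print(bot.observe()['ft_torque'])
"
```

```text
pos [0.603  0.1048 0.1233] yaw 139.28 t 25.38 F [ 1.3 -1.6  2. ] op 0.154
shift/20mm [ 0.07 -0.07  0.14] turn/5deg [0.07 0.02 0.96] shift after-turn axes [ 0.06 -0.08  0.14]
[0.26745503 0.01719814 0.42688713]
```

Call:
{"fn": "arm_command", "kwargs": {
  "translation": [
    [0,0,0],
    [0,0,0]
  ],
  "delta_rot": [
    [0,0,0.6],
    [0,0,0.6]
  ]
}}

```text
clock: 25.62
position: [0.6035, 0.1045, 0.1234]
tool_rot: [0.398, 0.917, 0.003, 0.002]
force: [0.7, -2.1, 1.7]
opening: 0.154
```

```bash
python3 -c "
from h import *
goto([.6010,.1046,.1205],np.radians(134.5)); print(bot.observe()['ft_torque'])
"
```

```text
pos [0.6035 0.1045 0.1234] yaw 133.11 t 25.62 F [ 0.7 -2.1  1.7] op 0.154
shift/20mm [ 0.09 -0.09  0.15] turn/5deg [ 0.08  0.03 -0.28] shift after-turn axes [ 0.09 -0.08  0.15]
[0.29826285 0.02636832 0.40581947]
```

Call:
{"fn": "arm_command", "kwargs": {
  "translation": [
    [0,0,0],
    [0,0,0]
  ],
  "delta_rot": [
    [0,0,0.6],
    [0,0,0.6]
  ]
}}

```text
clock: 25.88
position: [0.6041, 0.1042, 0.1235]
tool_rot: [0.445, 0.895, 0.003, 0.003]
force: [1.0, -0.7, 2.4]
opening: 0.154
```

```bash
python3 -c "
from h import *
goto([.6010,.1046,.1205],np.radians(134.5)); print(bot.observe()['ft_torque'])
"
```

```text
pos [0.6041 0.1042 0.1235] yaw 127.13 t 25.88 F [ 1.  -0.7  2.4] op 0.154
shift/20mm [ 0.11 -0.11  0.15] turn/5deg [ 0.09  0.04 -1.47] shift after-turn axes [ 0.12 -0.1   0.15]
[0.10480895 0.25590462 1.71313223]
```

Call:
{"fn": "arm_command", "kwargs": {
  "translation": [
    [0,0,0],
    [0,0,0],
    [0,0,0],
    [0,0,0]
  ],
  "delta_rot": [
    [0,0,0],
    [0,0,0],
    [0,0,0],
    [0,0,0]
  ],
  "fingers": 0
}}

```text
clock: 26.38
position: [0.6036, 0.1046, 0.1232]
tool_rot: [0.445, 0.896, 0.003, 0.002]
force: [0.7, 0.1, 0.7]
opening: 0.497
```

Call:
{"fn": "arm_command", "kwargs": {
  "translation": [
    [0,0,-0.4],
    [0,0,-0.8],
    [0,0,-1],
    [0,0,-1],
    [0,0,-1],
    [0,0,-0.6],
    [0,0,0]
  ],
  "delta_rot": [
    [0,0,0],
    [0,0,0],
    [0,0,0],
    [0,0,0],
    [0,0,0],
    [0,0,0],
    [0,0,0]
  ]
}}

```text
clock: 27.25
position: [0.6033, 0.1048, 0.228]
tool_rot: [0.444, 0.896, 0.004, 0.004]
force: [-0.0, -0.5, -1.0]
opening: 0.501
```

```bash
python3 -c "
from h import *
import pickle
goto([.6004,.1046,.119],np.radians(134))
m=viewer.camera_model('wrist');f=viewer.grab_frame('wrist')
pickle.dump(m,open('w11.pkl','wb'));cv2.imwrite('pics/w11.png',f[:,:,::-1])
cv2.imwrite('pics/w11b.png',cv2.resize(f[:,:,::-1],None,fx=1.5,fy=1.5,interpolation=cv2.INTER_CUBIC))
"
```

```text
pos [0.6033 0.1048 0.228 ] yaw 127.22 t 27.25 F [-0.  -0.5 -1. ] op 0.501
shift/20mm [ 0.1  -0.18  5.45] turn/5deg [ 0.12  0.04 -1.36] shift after-turn axes [ 0.09 -0.11  5.45]
```

View pics/w11b.png

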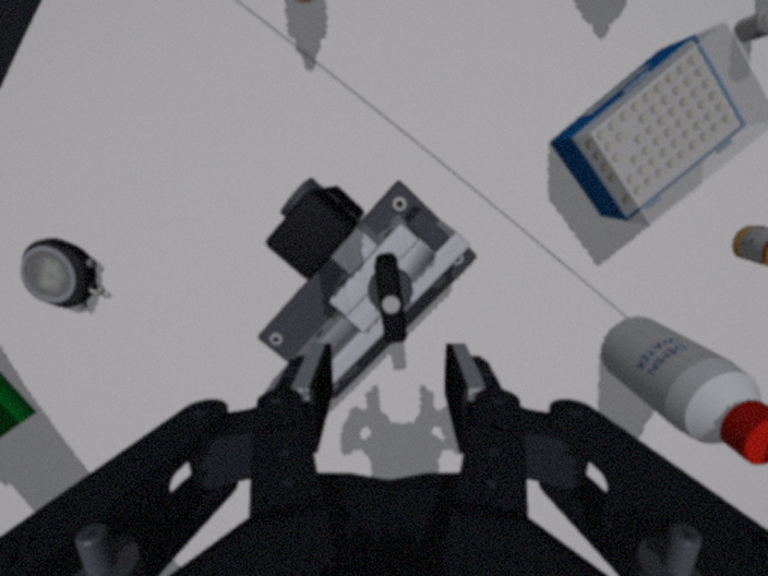

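```bash
python3 -c "
from h import *
import pickle
crop('pics/w11.png','pics/w11c.png',165,110,325,270,5)
m=pickle.load(open('w11.pkl','rb'))
A,B=onz(m,(386/1.5,258/1.5),.144),onz(m,(397/1.5,340/1.5),.144);v=B-A;print('bar rel',np.degrees(np.arctan2(v[1],v[0])-YAW),np.linalg.norm(v),(A+B)/2)
k=onz(m,(391/1.5-.2,304/1.5-.2),.145);print(k,MS.T@(k[:2]-OS))
"
```

```text
bar rel -39.80286304547605 0.05041986315551086 [0.60669466 0.10568771 0.144     ]
[0.60733103 0.10389981 0.145     ] [-0.00762077  0.04608154]
```

View pics/w11c.png

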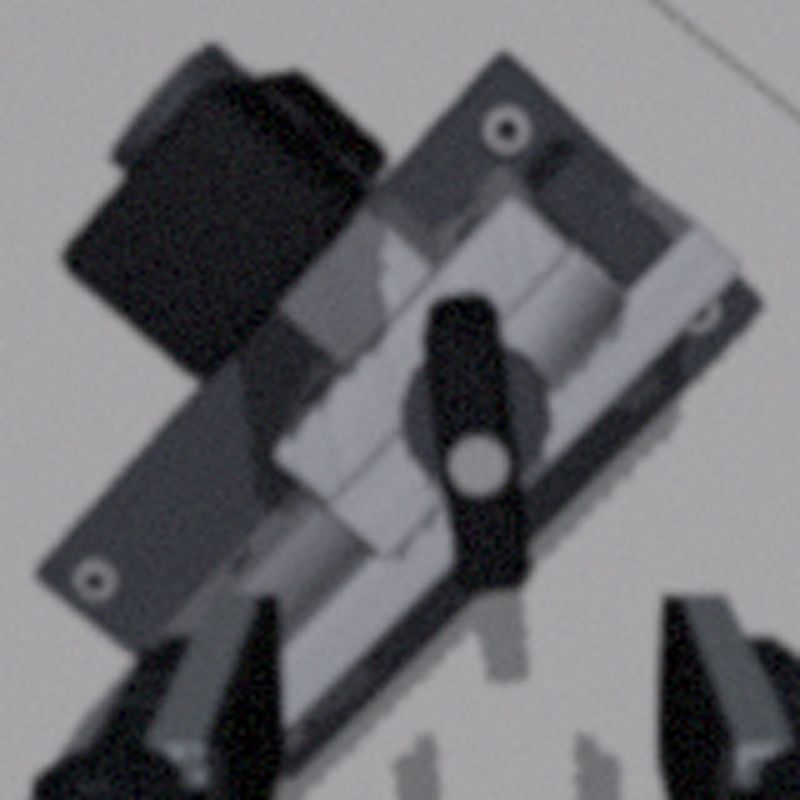

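Call:
{"fn": "arm_command", "kwargs": {
  "translation": [
    [0,0,-0.8],
    [0,0,-1],
    [0,0,-1],
    [0,-0.5,-1],
    [0,-1,-0.5],
    [0,-1,0],
    [0,-1,0],
    [0,-1,0],
    [0,-1,0],
    [0,0,0]
  ],
  "delta_rot": [
    [0,0,0],
    [0,0,0],
    [0,0,0],
    [0,0,0],
    [0,0,0],
    [0,0,0],
    [0,0,0],
    [0,0,0],
    [0,0,0],
    [0,0,0]
  ]
}}

```text
clock: 28.55
position: [0.5038, 0.0302, 0.3138]
tool_rot: [0.445, 0.895, 0.0, 0.0]
force: [0.4, 0.7, 0.6]
opening: 0.5
```

```bash
python3 -c "
from h import *
print(pose()[0])
import pickle
m=viewer.camera_model('wrist');f=viewer.grab_frame('wrist');cv2.imwrite('pics/w12.png',f[:,:,::-1])
f=viewer.grab_frame('side');cv2.imwrite('pics/d12.png',f[:,:,::-1]);crop('pics/d12.png','pics/d12c.png',190,130,350,250,5)
f=viewer.grab_frame('scene');cv2.imwrite('pics/s12.png',f[:,:,::-1]);crop('pics/s12.png','pics/s12c.png',170,120,330,240,5)
"
```

```text
[0.50376929 0.03023153 0.31380565]
```

View pics/d12c.png

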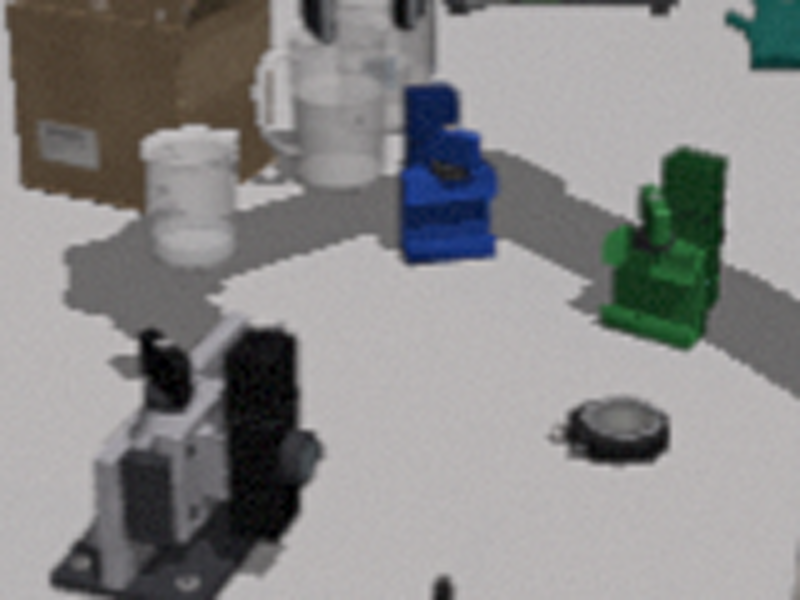

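View pics/s12.png

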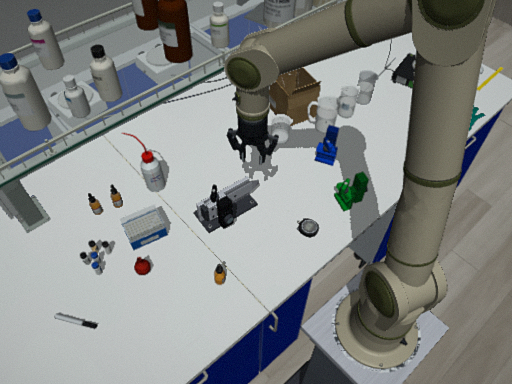

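View pics/w12.png

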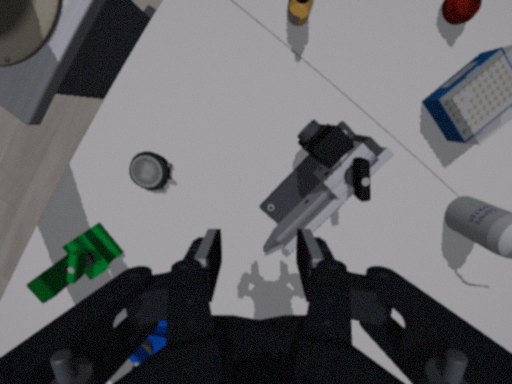

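```bash
python3 -c "
from h import *
print(bot.observe()['clock']);print(bot.sign_off())"
```

```text
28.7
the job is handed in; nothing more can be done
None
```

The black carrier is on the rail, pushed home against the end stop, and its clamp knob is tightened clockwise to the stop. I handed the job in at 28.7 s, with the gripper open and well clear of everything.

**Insertion:** The carrier slid on from the tapered end with no contact force. It met a firm stop, at about 8 N, about where home should be. A picture after I let go put the block's end at 81.8–82.8 mm along the rail and the stop face at 81.8 mm. The description says 80 mm, so my estimate of the stand's position is about 2 mm off along the rail.

**Clamping:** The tightening torque stayed near 0.2–0.4 N m, then jumped to 1.7 N m at the stop. The fingers slipped about 7° on the bar as it reached the stop. The bar then measured -39.8° from the carrier's x axis, which gives a knob angle of about 1.395 rad against the 1.4 stop. The knob's position along the rail had not changed (46.1 mm).

**Other objects:** In the last pictures the beaker, the dropper bottle and the stopwatch stand where they were at the start, and the blue and green look-alikes were not touched. I checked this by eye and did not measure it. No check failed.

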